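# Lock the vise head onto its ball mount

## Task

Put the small bench vise on its ball mount: raise the vise's locking handle all the way up, lift the vise over and lower it gently (do not drop it) onto the ball until it sits flat and fully home, in line with the mount and with the handle over the mount's long end, then press the handle right down to lock it. Leave everything else on the bench where it stands.

Things in the scene. Friction and masses are not known exactly. Their poses are not given: they have to be found in the camera images.
- vise: Loose vise head, about 0.83 kg: aluminium housing 120 x 60 x 64 mm standing upright on the bench, two dark jaws on its roof, handle pointing to +x. Origin: on the housing's underside (z up), straight below the socket; the housing runs x = -58 to +62, y = -30 to +30 mm. A screw knob (22 mm diameter) sticks out to x = -57 at z = 80.
- jaws (a point): Middle of the two fixed steel jaws on the vise's roof: x = -9, y = 0, z = 83 mm in the vise frame. Together they span x = -31 to +13, z = 64 (roof) to 102; flat sides at y = -23 and +23 (46 mm wide) to grip across y.
- socket (a point): Where the ball's centre belongs in the vise: x = y = 0, z = 35 mm. The socket is a 44 x 44 mm square pocket, 56.5 mm deep, open below. A locking fork in it blocks the ball unless the handle is raised above about 1.1 rad, and slides under the ball when the handle goes down; its tail pokes out up to 9 mm low at the housing's +x end.
- hinge (a point): Hinge axis of the handle on the vise: x = 32, y = 0, z = 78 mm in the vise frame; the axis runs along the vise's y.
- handle (a joint): Handle angle in rad: 0 = flat down (along the vise's +x, locked), positive = raised, upper stop 1.35 (nearly upright). It stays where it is left (friction 0.06 N m, under 1 N at the grip). Lift it from beneath or with a light pinch that lets it pivot: a hard pinch held at a fixed tilt tips the whole vise instead.
- handle_grip (a point): Middle of the handle's black grip, 85 mm from the hinge. The grip is 44 mm long (64 to 108 mm from the hinge), 20 mm wide (across the vise's y), 12 mm thick; when down it overhangs the housing with free space beneath. The arm between hinge and grip is 16 mm wide, 10 mm thick.
- mount: Ball mount bolted to the bench. Origin: on the bench under the ball. Base plate 170 x 84 x 12 mm, x = -60 to +110 (long end +x); on it a grey shoulder, x = -58 to +62, y = -32 to +32, top at z = 30 mm, on which the vise's underside rests when home (vise origin 30 mm above the mount's, x axes parallel).
- ball (a point): Centre of the steel ball, 40 mm diameter, 65 mm above the bench, on a 16 mm neck.
- jar: Bystander: white ceramic jar, 72 mm across, 120 mm tall. Origin: centre of the underside; leave in place.
- mug: Bystander: white mug, 68 mm across and 90 mm tall with a side handle, holding brushes that reach 165 mm up; it stands by the short end of the mount. Origin: centre of the underside; leave in place.
- tin: Bystander: low brass tin, 60 mm across, 42 mm tall, by the jaw end of the vise head at its starting place. Origin: centre of the underside; leave in place.
- block: Bystander: steel cube of 45 mm beside the mount. Origin: centre of the underside; leave in place.
- canister: Bystander: slim cream canister, 52 mm across, 120 mm tall, between the mount and the vise. Origin: centre of the underside; leave in place.
- bowl: Bystander: blue bowl of wooden balls, 96 mm across, 50 mm tall. Origin: centre of the underside; leave in place.
- flask: Bystander: amber bottle, 60 mm across, 130 mm tall. Origin: centre of the underside; leave in place.
- pliers: Bystander: red-handled pliers lying flat, 165 mm long, 16 mm high. Origin: centre of the underside; leave in place.
Mind the look-alikes: they are no part of the job. What is shaped like the mount but yellow is not meant.

How it is judged:
By the outcome, as a careful person would: the job done as asked, in the order asked, and still so for the second after the job is handed in, with the robot touching nothing.
It also fails if it takes over 67 s, if anything falls off the work surface, if the arm or the gripper's body presses on something with over 40 N, if the wrist force passes 120 N, or if a joint passes its speed limit or range.

## Robot

A 6-joint arm with a two-finger parallel gripper is mounted at the origin on the work surface. World frame = base frame: x ahead of the robot, y to its left, z up, the work surface at z = 0. Lengths are in mm, angles in rad, forces in N, time in s.
With the tool pointing down it reaches from about 350 to 975 mm from the base axis. Payload 7.1 kg.
Tool frame: the origin (TCP) lies midway between the tips of the shut fingers; the grasp point (between the pads) lies 19 mm behind it (ctrl.hold_point_z is the distance from the TCP to the grasp point, in mm); z points along the fingers, y is the direction in which the jaws open and shut (so a half turn about z gives the same grasp; the last joint's range is limited). The gripper opens to 88 mm and grips with 3 to 60 N. Pads are 20 mm wide; open, the fingers measure 115 mm over their backs; the gripper's body (75 mm by 178 mm) begins 61 mm behind the grasp point.
Start: joints at [1.322, 0.423, 1.63, -0, 1.089, -0.019], TCP at [142.333, 608.561, 222.675] pointing down, gripper open.
Joint ranges: [-3, 3], [-0.9, 2.11], [0.09, 2.58], [-1.31, 4.45], [0.11, 2.69], [-2.54, 2.54]. Speed limits (rad/s): [2.39, 2.39, 3.01, 3.14, 3.14, 3.14].

## Interface

Orientations are given as a rotation vector (axis times angle).
In Python, from workcell import ctrl, eyes gives the robot as it stands.
- The arm moves only by the tool move_arm, never from a script. Its argument "deltas" is a list of rows, each a list of 6 numbers: the shift along the tool's x, y, z in mm, then the turn, a rotation vector about the tool's x, y, z in rad. A call has 1 to 5 rows; each row shifts and turns the pose as measured when the row begins, along the tool's axes as they then stand; what a row does not reach is not made up. A row lasts 1/12 s, in which the tool goes at most 41.7 mm and 7.16 degrees, less where a joint would pass 70% of its speed; a pose out of reach is approached as far as the arm can. A call is refused whole if a number of a shift passes 41.7 or a number of a turn 0.125, either way. A call with a gripper value outside its range is refused whole. "hand" is the closure, from -1 (fully open) to 1 (shut), set as the call begins (left out, the last holds). The fingers move at their own pace and stop on an object; the grip force is fixed at half the most. Time passes only in rows, so rows that do not move let the fingers close. It gives the time, the measured TCP pose, the force and the opening at its end, in the units of the state.
- ctrl.get_obs(): the state, without advancing time (a new reading comes with each control period).
- eyes.get_image(name): name is "scene" or "top"; returns a dict with "frame" (480x640x3 uint8, red, green, blue), "range_z" (480x640 float32, mm along the optical axis (not along the pixel's ray), 0 where there is no reading), "fx", "fy", "cx", "cy" (pixels), "cam_to_world" (4x4, takes a point from camera to world coordinates). Camera axes: x right, y down, z forward; pixel columns grow to the right and rows downward; lengths in mm; the calibration is good to about 2 mm. A picture is of the moment at which its call begins.
- ctrl.close_job(): hands the job in, once; it reports no verdict.
The state is a dict: "t": time; "qpos": joint angles; "qvel": joint speeds; "joint_torque": joint torques, N m; "ee_pos": TCP position; "orientation": TCP orientation; "ft_force": force on the tool from outside, world axes, zero at the start; "moment": the same for the moment, N m; "width": finger opening in mm.
Only numpy, scipy, OpenCV 4.12 (cv2) and the standard library are available. Lean on these libraries where they do the work, as an engineer would, in place of code of your own. Each camera call takes 0.05 s, during which the arm holds its last target.

## Working session

There is one attempt and no reset: what is moved stays moved. The work goes in short steps, Python scripts to look and compute and a tool call to move; the robot and the scene stay as the last step left them, time stands still between calls to the robot, and variables do not carry over. Pictures are saved under pics/ and viewed, and the job is handed in when it is done.

Besides the shell and the picture viewer there is one more tool, called after ">>>" as name(argument=value, ...) on one line, values as JSON. move_arm: Moves the arm, as the interface text tells. Its arguments: {"type":"object","properties":{"deltas":{"type":"array"},"hand":{"type":"number"}},"required":["deltas"]}

```bash
mkdir -p pics; ls
python3 - <<'E'
from workcell import ctrl, eyes
import cv2,numpy as np
for n in("scene","top"):
    d=eyes.get_image(n)
    cv2.imwrite(f"pics/{n}0.png",d["frame"][:,:,::-1])
    np.savez(f"{n}0.npz",**d)
    print(n,d["fx"],d["fy"],d["cx"],d["cy"],np.round(d["cam_to_world"],3))
o=ctrl.get_obs();print(o, ctrl.hold_point_z)
E
```

```text
pics
scene 605.1989238724791 605.1989238724791 309.9253459406302 242.16738051735615 [[-3.380000e-01  7.820000e-01 -5.240000e-01  1.247160e+03]
 [ 9.410000e-01  2.820000e-01 -1.870000e-01  2.627240e+02]
 [ 2.000000e-03 -5.560000e-01 -8.310000e-01  1.257799e+03]
 [ 0.000000e+00  0.000000e+00  0.000000e+00  1.000000e+00]]
top 468.10713677367556 468.10713677367556 320.8797537591568 240.25638359046383 [[ 2.700000e-02 -9.920000e-01  1.200000e-01  3.675910e+02]
 [-1.000000e+00 -2.600000e-02  8.000000e-03  1.555000e+00]
 [-4.000000e-03 -1.210000e-01 -9.930000e-01  1.146447e+03]
 [ 0.000000e+00  0.000000e+00  0.000000e+00  1.000000e+00]]
{'t': 0.1, 'qpos': array([ 1.32197809e+00,  4.23767077e-01,  1.63059708e+00,  7.71637184e-06,
        1.08861585e+00, -1.89709713e-02]), 'qvel': array([ 0.00159991, -0.00128815, -0.00203128,  0.00133472, -0.00091479,
        0.00087647]), 'joint_torque': array([-1.85321028e-04, -5.45609200e+01, -2.74324250e+01,  6.46071509e-02,
        1.87843147e-02, -7.62971604e-05]), 'ee_pos': array([142.22466475, 608.08737837, 221.98425998]), 'orientation': array([-3.60232521e-01, -3.12067718e+00,  2.15817679e-03]), 'ft_force': array([-0.30555636, -0.99111256,  0.29373907]), 'moment': array([ 0.00208808,  0.0191617 , -0.01898657]), 'width': 88.07950521677674} 18.700000000000003
```

View pics/scene0.png

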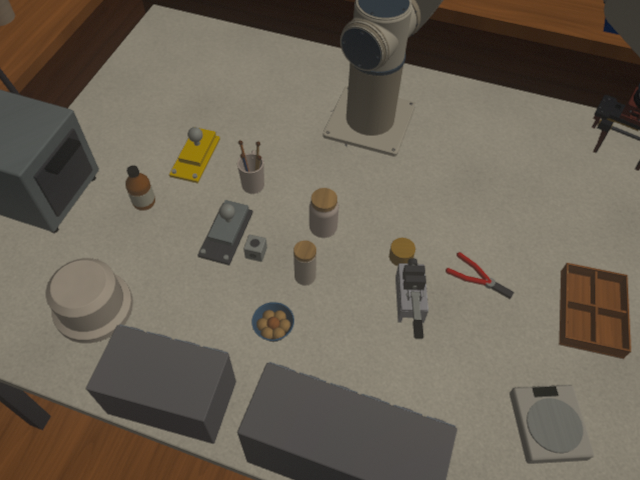

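View pics/top0.png

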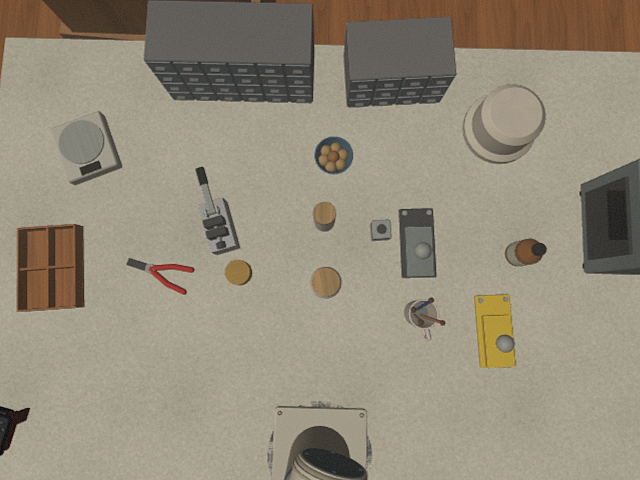

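```bash
cat > h.py <<'E'
import numpy as np,cv2
def load(n,i=0):
    return dict(np.load(f"{n}{i}.npz"))
def cloud(d):
    v,u=np.mgrid[0:480,0:640]
    z=d["range_z"].astype(float)
    p=np.stack([(u-d["cx"])/d["fx"]*z,(v-d["cy"])/d["fy"]*z,z],-1)
    T=d["cam_to_world"]
    w=p@T[:3,:3].T+T[:3,3]
    w[z==0]=np.nan
    return w
def proj(d,P):
    T=np.linalg.inv(d["cam_to_world"]);p=np.atleast_2d(P)@T[:3,:3].T+T[:3,3]
    return np.stack([d["fx"]*p[:,0]/p[:,2]+d["cx"],d["fy"]*p[:,1]/p[:,2]+d["cy"]],1)
E
python3 - <<'E'
from h import *
for n,boxes in (("top",{"vise":(185,160,245,260),"mount":(390,200,445,285),"bench":(280,330,400,380)}),("scene",{"vise":(385,250,440,345),"mount":(190,190,262,268),"bench":(290,330,400,345)})):
    d=load(n);w=cloud(d)
    for k,(a,b,c,e) in boxes.items():
        r=w[b:e,a:c].reshape(-1,3); f=d["frame"][b:e,a:c].reshape(-1,3)
        h=np.histogram(r[:,2],bins=np.arange(-10,140,5))
        print(n,k,list(zip(h[1].astype(int),h[0])))
    crop={"top":(180,150,460,290),"scene":(180,180,440,350)}[n]
    im=d["frame"][crop[1]:crop[3],crop[0]:crop[2],::-1]
    cv2.imwrite(f"pics/{n}_crop.png",cv2.resize(im,None,fx=2.8,fy=2.8,interpolation=cv2.INTER_CUBIC))
E
```

```text
top vise [(np.int64(-10), np.int64(38)), (np.int64(-5), np.int64(1856)), (np.int64(0), np.int64(2189)), (np.int64(5), np.int64(78)), (np.int64(10), np.int64(17)), (np.int64(15), np.int64(24)), (np.int64(20), np.int64(21)), (np.int64(25), np.int64(27)), (np.int64(30), np.int64(14)), (np.int64(35), np.int64(25)), (np.int64(40), np.int64(26)), (np.int64(45), np.int64(23)), (np.int64(50), np.int64(26)), (np.int64(55), np.int64(38)), (np.int64(60), np.int64(378)), (np.int64(65), np.int64(198)), (np.int64(70), np.int64(27)), (np.int64(75), np.int64(50)), (np.int64(80), np.int64(208)), (np.int64(85), np.int64(290)), (np.int64(90), np.int64(77)), (np.int64(95), np.int64(62)), (np.int64(100), np.int64(257)), (np.int64(105), np.int64(20)), (np.int64(110), np.int64(0)), (np.int64(115), np.int64(0)), (np.int64(120), np.int64(0)), (np.int64(125), np.int64(0)), (np.int64(130), np.int64(0))]
top mount [(np.int64(-10), np.int64(34)), (np.int64(-5), np.int64(1227)), (np.int64(0), np.int64(988)), (np.int64(5), np.int64(245)), (np.int64(10), np.int64(686)), (np.int64(15), np.int64(103)), (np.int64(20),
[... 3486 characters left out ...]
p.int64(15), np.int64(0)), (np.int64(20), np.int64(0)), (np.int64(25), np.int64(0)), (np.int64(30), np.int64(0)), (np.int64(35), np.int64(0)), (np.int64(40), np.int64(0)), (np.int64(45), np.int64(2)), (np.int64(50), np.int64(0)), (np.int64(55), np.int64(0)), (np.int64(60), np.int64(0)), (np.int64(65), np.int64(0)), (np.int64(70), np.int64(0)), (np.int64(75), np.int64(0)), (np.int64(80), np.int64(0)), (np.int64(85), np.int64(0)), (np.int64(90), np.int64(0)), (np.int64(95), np.int64(0)), (np.int64(100), np.int64(0)), (np.int64(105), np.int64(0)), (np.int64(110), np.int64(0)), (np.int64(115), np.int64(0)), (np.int64(120), np.int64(0)), (np.int64(125), np.int64(0)), (np.int64(130), np.int64(0))]
```

Run:
```python
from h import *
d=load("top");
a=cv2.resize(d["frame"][155:265,185:250,::-1],None,fx=5,fy=5,interpolation=cv2.INTER_CUBIC)
b=cv2.resize(d["frame"][195:305,365:450,::-1],None,fx=5,fy=5,interpolation=cv2.INTER_CUBIC)
cv2.imwrite("pics/tc.png",np.hstack([a,b]))
```

```text
(no output)
```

View pics/tc.png

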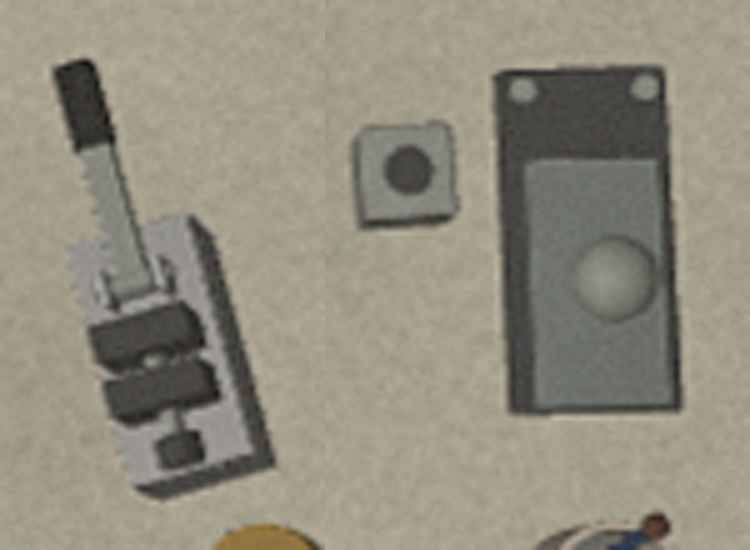

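View pics/scene_crop.png

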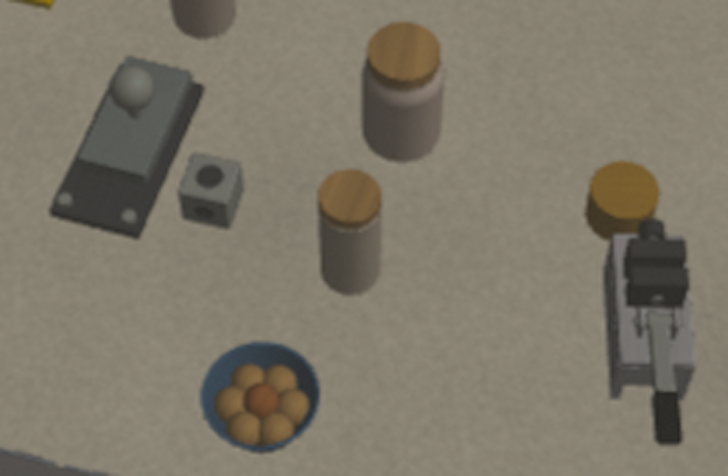

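```bash
cat > fit.py <<'E'
from h import *
from scipy.optimize import least_squares
def box(p,lo,hi):
    lo=np.array(lo,float);hi=np.array(hi,float);c=(lo+hi)/2;q=abs(p-c)-(hi-lo)/2
    return np.linalg.norm(np.maximum(q,0),axis=1)+np.minimum(q.max(1),0)
def sphere(p,c,r): return np.linalg.norm(p-np.array(c),axis=1)-r
def vise_sdf(p,a,jaws=True):
    ds=[box(p,(-58,-30,0),(62,30,64)),box(p,(-31,-23,64),(13,23,102))]
    # knob: cylinder approx along x to -57
    r=np.hypot(p[:,1],p[:,2]-80)-11
    ds.append(np.maximum(r,np.maximum(-57-p[:,0],p[:,0]+31)))
    q=p-np.array([32,0,78]);c,s=np.cos(a),np.sin(a)
    h=np.stack([c*q[:,0]+s*q[:,2],q[:,1],-s*q[:,0]+c*q[:,2]],1)
    ds.append(box(h,(0,-8,-5),(64,8,5)));ds.append(box(h,(64,-10,-6),(108,10,6)))
    return np.min(ds,axis=0)
def mount_sdf(p):
    ds=[box(p,(-60,-42,0),(110,42,12)),box(p,(-58,-32,12),(62,32,30)),sphere(p,(0,0,65),20)]
    return np.min(ds,axis=0)
def tf(p,x,y,z,yaw):
    q=p-np.array([x,y,z]);c,s=np.cos(yaw),np.sin(yaw)
    return np.stack([c*q[:,0]+s*q[:,1],-s*q[:,0]+c*q[:,1],q[:,2]],1)
def pts(d,cx,cy,R,zmin=6,zmax=230):
    w=cloud(d).reshape(-1,3)
    m=(np.hypot(w[:,0]-cx,w[:,1]-cy)<R)&(w[:,2]>zmin)&(w[:,2]<zmax)
    return w[m]
E
python3 - <<'E'
from fit import *
T=load("top");S=load("scene")
w=cloud(T)
print("vise~",w[220,213],"grip",w[178,203],"ball",w[250,422], "tin",w[272,238],"canister",w[213,323],"jar",w[280,325],"block",w[230,382],"mug",w[315,420],"bowl",w[155,333],"pliers",w[268,160],"flask",w[250,535])
for name,d in(("top",[T]),("scene",[S]),("both",[T,S])):
    # vise
    P=np.vstack([pts(x,590,225,140) for x in d])
    tin=w[272,238]; P=P[np.hypot(P[:,0]-tin[0],P[:,1]-tin[1])>38]
    f=lambda v:vise_sdf(tf(P,v[0],v[1],v[2],v[3]),v[4])
    r=least_squares(f,[w[225,216][0],w[225,216][1],0,0.2,0.1],loss="soft_l1",f_scale=2,x_scale=[5,5,5,.1,.1])
    print(name,len(P),np.round(r.x,3),"medres",np.median(abs(f(r.x))))
    m=w[250,422]
    P=np.vstack([pts(x,m[0]+20,m[1],125) for x in d]);
    P=P[(np.abs(P[:,1]-m[1])<58)]
    f=lambda v:mount_sdf(tf(P,v[0],v[1],v[2],v[3]))
    r=least_squares(f,[m[0],m[1],0,0.0],loss="soft_l1",f_scale=2,x_scale=[5,5,5,.1])
    print(name,len(P),np.round(r.x,3),"medres",np.median(abs(f(r.x))))
E
```

```text
vise~ [533.85719085 254.53072961 103.00759855] grip [634.67936819 287.34820332  85.77533025] ball [ 480.05742213 -220.93927759   85.08308169] tin [420.97211336 203.33419339  42.98303507] canister [553.46679264   6.39820364 119.01849364] jar [404.85199598  -1.8813358  119.85198058] block [ 530.19624655 -134.9603456    40.61115834] mug [ 331.6649121  -229.61284349   21.69482649] bowl [709.17030562 -13.69549835  47.83461633] pliers [427.13698257 398.96543069  11.82173228] flask [ 481.34262799 -455.49697771  133.8818189 ]
top 1864 [5.27467e+02 2.55785e+02 3.57000e-01 3.17000e-01 5.20000e-02] medres 0.9732207768873753
top 2378 [ 4.8162e+02 -2.2572e+02 -1.3500e-01  4.7000e-02] medres 1.1993905452955005
scene 2090 [5.27048e+02 2.51726e+02 1.04800e+00 3.14000e-01 4.40000e-02] medres 1.4992280840317882
scene 2055 [ 4.80029e+02 -2.29162e+02  1.37700e+00  4.70000e-02] medres 1.5677466236467765
both 3954 [5.27056e+02 2.53258e+02 6.35000e-01 3.15000e-01 4.80000e-02] medres 1.604421112436766
both 4433 [ 4.80775e+02 -2.27194e+02  4.46000e-01  4.80000e-02] medres 1.5098189190264009
```

Run:
```python
from h import *
w=cloud(load("top"));np.set_printoptions(suppress=True,precision=0)
for c in (175,200,240,290): print(c,[w[r,c] for r in (50,70,85,95,100,104,110)])
d=load("top");s=load("scene")
# fingertip/bystander region heights
for n,b in (("tin",(222,258,255,288)),("canister",(310,200,340,235)),("mug",(403,295,445,345)),("block",(368,215,395,245))):
    r=w[b[1]:b[3],b[0]:b[2]].reshape(-1,3);r=r[r[:,2]>25];print(n,np.percentile(r,[2,50,98],axis=0))
```

```text
175 [array([885., 333., 201.]), array([861., 344., 158.]), array([858., 366.,  88.]), array([857., 383.,  34.]), array([859., 394.,   1.]), array([847., 392.,   3.]), array([832., 392.,   2.])]
200 [array([886., 279., 200.]), array([857., 286., 169.]), array([857., 305.,  94.]), array([860., 322.,  31.]), array([858., 328.,   6.]), array([849., 329.,   2.]), array([835., 329.,  -2.])]
240 [array([889., 193., 200.]), array([855., 196., 176.]), array([859., 210.,  96.]), array([859., 220.,  38.]), array([860., 226.,   6.]), array([852., 226.,   2.]), array([835., 226.,   3.])]
290 [array([892.,  86., 199.]), array([858.,  86., 177.]), array([859.,  92., 102.]), array([859.,  96.,  45.]), array([857.,  97.,  20.]), array([854.,  99.,   3.]), array([841.,  98.,  -2.])]
tin [[395. 179.  32.]
 [421. 206.  42.]
 [447. 233.  46.]]
canister [[529. -18.  37.]
 [548.   5. 119.]
 [576.  28. 124.]]
mug [[ 283. -254.   28.]
 [ 330. -232.   80.]
 [ 369. -189.  156.]]
block [[ 510. -153.   29.]
 [ 531. -131.   45.]
 [ 554. -109.   49.]]
```

```bash
cat > plan.py <<'E'
import numpy as np
from scipy.spatial.transform import Rotation as R
from workcell import ctrl
VX,VY,VYAW=527.,253.3,.315
def vis(X,Y,Z,o=(VX,VY),yaw=VYAW):
    c,s=np.cos(yaw),np.sin(yaw);return np.array([o[0]+c*X-s*Y,o[1]+s*X+c*Y,Z])
def Rtool(yaw,tilt=0):
    # tool y = vise y; z down, x=-visex ; then tilt about tool y
    c,s=np.cos(yaw),np.sin(yaw)
    M=np.array([[-c,-s,0],[-s,c,0],[0,0,-1.]]) # columns x,y,z
    return R.from_matrix(M)*R.from_rotvec([0,tilt,0])
def state():
    o=ctrl.get_obs();return o,np.array(o["ee_pos"]),R.from_rotvec(o["orientation"])
def rows(target,Rt,n,p=None,q=None):
    o,p0,q0=state()
    p=p0 if p is None else p; q=q0 if q is None else q
    dv=(q.inv()*Rt).as_rotvec()
    print("t",round(o["t"],2),"pos",p0.round(1),"F",np.round(o["ft_force"],1),"w",round(o["width"],1),"remaining tool:",q.inv().apply(target-p).round(1),dv.round(3),"n>=",np.linalg.norm(target-p)/41,np.linalg.norm(dv)/.124)
    out=[]
    for i in range(n):
        qq=q*R.from_rotvec(dv*i/n)
        out.append([round(x,1) for x in qq.inv().apply((target-p)/n)]+[round(x,4) for x in dv/n])
    for i in range(0,n,5): print(str(out[i:i+5]).replace(" ",""))
E
python3 - <<'E'
from plan import *
rows(vis(165,0,200),Rtool(VYAW,.6),18)
E
```

```text
t 0.1 pos [142.2 608.1 222. ] F [-0.3 -1.   0.3] w 88.1 remaining tool: [-596.6 -172.2   22.2] [ 0.162  0.584 -0.529] n>= 15.155144085214834 6.4886480464099545
[[np.float64(-33.1),np.float64(-9.6),np.float64(1.2),np.float64(0.009),np.float64(0.0325),np.float64(-0.0294)],[np.float64(-32.9),np.float64(-10.5),np.float64(0.3),np.float64(0.009),np.float64(0.0325),np.float64(-0.0294)],[np.float64(-32.5),np.float64(-11.5),np.float64(-0.7),np.float64(0.009),np.float64(0.0325),np.float64(-0.0294)],[np.float64(-32.2),np.float64(-12.5),np.float64(-1.7),np.float64(0.009),np.float64(0.0325),np.float64(-0.0294)],[np.float64(-31.7),np.float64(-13.4),np.float64(-2.6),np.float64(0.009),np.float64(0.0325),np.float64(-0.0294)]]
[[np.float64(-31.2),np.float64(-14.4),np.float64(-3.5),np.float64(0.009),np.float64(0.0325),np.float64(-0.0294)],[np.float64(-30.6),np.float64(-15.3),np.float64(-4.3),np.float64(0.009),np.float64(0.0325),np.float64(-0.0294)],[np.float64(-30.0),np.float64(-16.2),np.float64(-5.2),np.float64(0.009),np.float64(0.0325),np.float64(-0.0294)],[np.float64(-29.3),np.float64(-17.2),np.floa
[... 384 characters left out ...]
,np.float64(-0.0294)],[np.float64(-26.1),np.float64(-20.7),np.float64(-8.9),np.float64(0.009),np.float64(0.0325),np.float64(-0.0294)],[np.float64(-25.2),np.float64(-21.5),np.float64(-9.6),np.float64(0.009),np.float64(0.0325),np.float64(-0.0294)],[np.float64(-24.3),np.float64(-22.4),np.float64(-10.2),np.float64(0.009),np.float64(0.0325),np.float64(-0.0294)]]
[[np.float64(-23.2),np.float64(-23.1),np.float64(-10.7),np.float64(0.009),np.float64(0.0325),np.float64(-0.0294)],[np.float64(-22.2),np.float64(-23.9),np.float64(-11.3),np.float64(0.009),np.float64(0.0325),np.float64(-0.0294)],[np.float64(-21.1),np.float64(-24.7),np.float64(-11.8),np.float64(0.009),np.float64(0.0325),np.float64(-0.0294)]]
```

>>> move_arm(deltas=[[-38,-11,0,0,0,0],[-38,-11,0,0,0,0],[-38,-11,0,0,0,0],[-38,-11,0,0,0,0],[-38,-11,0,0,0,0]], hand=1)

```text
t: 0.52
ee_pos: [313.1, 511.7, 219.7]
orientation: [-0.34, -3.12, 0.004]
ft_force: [-0.3, 0.6, 0.2]
width: 58.0
```

>>> move_arm(deltas=[[-38,-11,0,0,0,0],[-38,-11,0,0,0,0],[-38,-11,0,0,0,0],[-38,-11,0,0,0,0],[-38,-11,0,0,0,0]])

```text
t: 0.93
ee_pos: [493.4, 410.0, 217.7]
orientation: [-0.338, -3.118, 0.008]
ft_force: [1.1, -0.6, -0.1]
width: 24.4
```

```bash
sed -i 's/\[round(x,1) for/[float(round(x,1)) for/; s/\[round(x,4) for/[float(round(x,3)) for/' plan.py
python3 - <<'E'
from plan import *
rows(vis(165,0,190),Rtool(VYAW,.6),10)
E
```

```text
t 0.93 pos [493.4 410.  217.7] F [ 1.1 -0.6 -0.1] w 24.4 remaining tool: [-208.8  -62.2   27.2] [ 0.155  0.58  -0.516] n>= 5.355255432802213 6.382725152271887
[[-20.9,-6.2,2.7,0.015,0.058,-0.052],[-20.7,-7.3,1.6,0.015,0.058,-0.052],[-20.3,-8.3,0.5,0.015,0.058,-0.052],[-19.9,-9.3,-0.5,0.015,0.058,-0.052],[-19.3,-10.4,-1.5,0.015,0.058,-0.052]]
[[-18.6,-11.4,-2.4,0.015,0.058,-0.052],[-17.9,-12.4,-3.3,0.015,0.058,-0.052],[-17.0,-13.3,-4.1,0.015,0.058,-0.052],[-16.0,-14.2,-4.8,0.015,0.058,-0.052],[-15.0,-15.1,-5.5,0.015,0.058,-0.052]]
```

>>> move_arm(deltas=[[-21,-6,3,0.016,0.06,-0.055],[-21,-7,2,0.016,0.06,-0.055],[-20,-8,0,0.016,0.06,-0.055],[-20,-9,-1,0.016,0.06,-0.055],[-19,-10,-2,0.016,0.06,-0.055]])

```text
t: 1.35
ee_pos: [595.1, 352.2, 204.3]
orientation: [0.096, -2.815, 0.071]
ft_force: [0.9, 0.8, -0.2]
width: -0.0
```

>>> move_arm(deltas=[[-19,-11,-2,0.016,0.06,-0.055],[-18,-12,-3,0.016,0.06,-0.055],[-17,-13,-4,0.016,0.06,-0.055],[-16,-14,-5,0.016,0.06,-0.055],[-15,-15,-6,0.016,0.06,-0.055]])

```text
t: 1.77
ee_pos: [696.6, 298.8, 184.9]
orientation: [0.463, -2.455, 0.121]
ft_force: [1.1, 0.5, -0.1]
width: 0.4
```

Run:
```python
from plan import *
rows(vis(165,0,190),Rtool(VYAW,.6),2)
rows(vis(165,0,46),Rtool(VYAW,.6),5)
```

```text
t 1.77 pos [696.6 298.8 184.9] F [ 1.1  0.5 -0.1] w 0.4 remaining tool: [10.8  9.9  2.1] [-0.008 -0.047  0.054] n>= 0.3616574016431706 0.5845783494127053
[[5.4,5.0,1.0,-0.004,-0.024,0.027],[5.6,4.8,0.9,-0.004,-0.024,0.027]]
t 1.77 pos [696.6 298.8 184.9] F [ 1.1  0.5 -0.1] w 0.4 remaining tool: [-75.9   6.4 117. ] [-0.008 -0.047  0.054] n>= 3.404373247869965 0.5845783494127053
[[-15.2,1.3,23.4,-0.002,-0.009,0.011],[-14.9,1.4,23.5,-0.002,-0.009,0.011],[-14.7,1.5,23.7,-0.002,-0.009,0.011],[-14.5,1.6,23.8,-0.002,-0.009,0.011],[-14.2,1.8,24.0,-0.002,-0.009,0.011]]
```

>>> move_arm(deltas=[[5,5,1,-0.004,-0.024,0.027],[5,5,1,-0.004,-0.024,0.027],[0,0,0,0,0,0]])

```text
t: 2.02
ee_pos: [687.4, 300.3, 167.8]
orientation: [0.391, -2.494, 0.129]
ft_force: [0.2, -0.6, -0.7]
width: 0.6
```

```bash
cat > snap.py <<'E'
import sys
from h import *
from workcell import eyes
i=sys.argv[1]
box={"top":list(map(int,sys.argv[2].split(","))),"scene":list(map(int,sys.argv[3].split(",")))}
ims=[]
for n in("top","scene"):
    d=eyes.get_image(n);np.savez(f"{n}{i}.npz",**d)
    a,b,c,e=box[n];f=500/(e-b)
    ims.append(cv2.resize(d["frame"][b:e,a:c,::-1],(min(400,int(f*(c-a))),500),interpolation=cv2.INTER_CUBIC))
cv2.imwrite(f"pics/s{i}.png",np.hstack(ims))
E
python3 snap.py 1 130,90,280,280 350,210,510,410
python3 - <<'E'
from plan import *
rows(vis(165,0,46),Rtool(VYAW,.6),5)
E
```

```text
t 2.12 pos [687.3 300.2 169.3] F [-0.1  0.1 -0. ] w 0.3 remaining tool: [-70.2   5.3 101.4] [-0.    -0.022 -0.002] n>= 3.009772618814501 0.1760816248997342
[[-14.0,1.1,20.3,-0.0,-0.004,-0.0],[-13.9,1.0,20.3,-0.0,-0.004,-0.0],[-13.9,1.0,20.4,-0.0,-0.004,-0.0],[-13.8,1.0,20.5,-0.0,-0.004,-0.0],[-13.7,1.0,20.5,-0.0,-0.004,-0.0]]
```

View pics/s1.png

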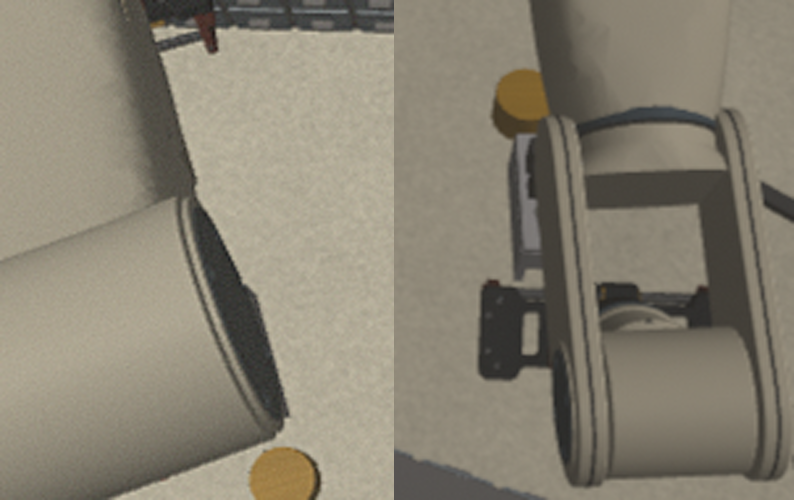

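Run:
```python
from h import *
for n in("top","scene"):
    w=cloud(load(n,1)).reshape(-1,3)
    m=(w[:,2]>150)&(w[:,1]>100)&(w[:,1]<420)&(w[:,0]>250)&(w[:,0]<900)
    P=w[m]
    for x in range(300,900,40):
        q=P[abs(P[:,0]-x)<20]
        q=q[q[:,2]>210] 
        if len(q)>5: print(n,x,len(q),q[:,2].max().round(),q[:,2].min().round(),q[:,1].min().round(),q[:,1].max().round())
```

```text
top 300 4115 639.0 451.0 201.0 297.0
top 340 4561 665.0 476.0 217.0 313.0
top 380 6153 674.0 506.0 136.0 330.0
top 420 8499 673.0 567.0 104.0 343.0
top 460 5231 671.0 561.0 113.0 335.0
top 500 3220 667.0 566.0 129.0 281.0
top 540 2814 626.0 525.0 157.0 298.0
top 580 2522 604.0 503.0 172.0 315.0
top 620 2127 583.0 488.0 188.0 322.0
top 660 1649 561.0 471.0 205.0 332.0
top 700 1449 537.0 436.0 225.0 362.0
top 740 2149 510.0 238.0 230.0 377.0
top 780 1219 494.0 227.0 233.0 393.0
top 820 1895 485.0 247.0 246.0 400.0
top 860 46 437.0 379.0 286.0 312.0
scene 300 184 635.0 583.0 202.0 291.0
scene 340 173 664.0 616.0 218.0 312.0
scene 380 526 673.0 644.0 211.0 327.0
scene 420 2544 675.0 568.0 101.0 344.0
scene 460 4776 672.0 557.0 111.0 343.0
scene 500 3236 666.0 555.0 127.0 279.0
scene 540 2536 627.0 525.0 155.0 298.0
scene 580 2591 607.0 512.0 171.0 315.0
scene 620 2631 584.0 489.0 187.0 325.0
scene 660 2625 562.0 463.0 204.0 337.0
scene 700 2893 540.0 251.0 223.0 385.0
scene 740 3482 511.0 258.0 228.0 388.0
scene 780 2204 495.0 247.0 230.0 393.0
scene 820 1666 486.0 248.0 242.0 408.0
scene 860 2833 476.0 383.0 282.0 420.0
```

>>> move_arm(deltas=[[-14,1,20.5,0,-0.004,0],[-14,1,20.5,0,-0.004,0],[-14,1,20.5,0,-0.004,0],[-14,1,20.5,0,-0.004,0],[-14,1,20.5,0,-0.004,0]])

```text
t: 2.53
ee_pos: [690.1, 307.3, 55.8]
orientation: [0.407, -2.532, 0.12]
ft_force: [0.8, 0.0, 0.3]
width: 0.5
```

Run:
```python
from plan import *
rows(vis(146,0,48),Rtool(VYAW,.6),3)
```

```text
t 2.53 pos [690.1 307.3  55.8] F [0.8 0.  0.3] w 0.5 remaining tool: [17.3 -0.7 20.7] [-0.     0.018  0.003] n>= 0.6583765239915923 0.14717005809898584
[[5.8,-0.2,6.9,-0.0,0.006,0.001],[5.7,-0.2,6.9,-0.0,0.006,0.001],[5.7,-0.3,7.0,-0.0,0.006,0.001]]
```

Now compute the lifting arc in terms of tool axes at fixed tilt.

>>> move_arm(deltas=[[6,0,7,0,0.006,0.001],[6,0,7,0,0.006,0.001],[6,0,6,0,0.006,0.001]])

```text
t: 2.78
ee_pos: [662.8, 298.9, 45.8]
orientation: [0.404, -2.509, 0.125]
ft_force: [0.2, 0.8, -0.2]
width: -0.0
```

```bash
cat > arc.py <<'E'
from plan import *
th=.6;L=15
u=np.array([np.sin(th),np.cos(th)])
def tcp(phi):
    c,s=np.cos(phi),np.sin(phi);H=np.array([32,78])
    if phi<np.pi/2-th: C=H+108*np.array([c,s])+6*np.array([s,-c])-L*u
    else: C=H+93*np.array([c,s])+6*np.array([s,-c])
    return C+10*np.array([np.cos(th),-np.sin(th)])
E
python3 - <<'E'
from arc import *
o,p,q=state();c,s=np.cos(VYAW),np.sin(VYAW)
d=p-np.array([VX,VY,0]);print("vise-frame",c*d[0]+s*d[1],-s*d[0]+c*d[1],d[2],o["ft_force"],(q.inv()*Rtool(VYAW,.6)).as_rotvec())
prev=np.array([c*d[0]+s*d[1],d[2]])
for ph in np.arange(0.05,1.40,.1).tolist()+[1.35]:
    t=tcp(ph);dd=t-prev;prev=t
    # tool x=-X cos+Z sin ; z=-X sin - Z cos
    print(round(ph,2),t.round(1),"dx,dz tool",round(-dd[0]*np.cos(th)+dd[1]*np.sin(th),1),round(-dd[0]*np.sin(th)-dd[1]*np.cos(th),1))
E
```

```text
vise-frame 143.246021412848 1.3212306165805074 45.76732159025919 [ 0.24670189  0.79234678 -0.19583248] [-0.00178639 -0.00506262  0.00358745]
0.05 [139.9  59.4] dx,dz tool 10.4 -9.4
0.15 [139.5  70.2] dx,dz tool 6.5 -8.6
0.25 [137.9  80.9] dx,dz tool 7.3 -8.0
0.35 [135.3  91.4] dx,dz tool 8.1 -7.2
0.45 [131.6 101.5] dx,dz tool 8.8 -6.3
0.55 [127.  111.3] dx,dz tool 9.3 -5.4
0.65 [121.4 120.6] dx,dz tool 9.8 -4.5
0.75 [114.9 129.2] dx,dz tool 10.2 -3.5
0.85 [107.6 137.2] dx,dz tool 10.5 -2.4
0.95 [ 99.5 144.3] dx,dz tool 10.7 -1.4
1.05 [ 91.7 150. ] dx,dz tool 9.6 -0.3
1.15 [ 83.7 154.8] dx,dz tool 9.3 0.6
1.25 [ 75.3 158.7] dx,dz tool 9.2 1.5
1.35 [ 66.5 161.8] dx,dz tool 9.0 2.4
1.35 [ 66.5 161.8] dx,dz tool -0.0 -0.0
```

>>> move_arm(deltas=[[5,0,-5,0,0,0],[5,0,-4.5,0,0,0],[6.5,0,-8.5,0,0,0],[7.5,0,-8,0,0,0],[8,0,-7,0,0,0]])

```text
t: 3.2
ee_pos: [655.7, 297.1, 97.5]
orientation: [0.408, -2.511, 0.125]
ft_force: [0.2, 0.3, -1.1]
width: 0.5
```

```bash
cat > st.py <<'E'
from arc import *
o,p,q=state();c,s=np.cos(VYAW),np.sin(VYAW)
d=p-np.array([VX,VY,0]);v=np.array([c*d[0]+s*d[1],d[2]]);print("vise-frame",v,-s*d[0]+c*d[1],o["ft_force"],(q.inv()*Rtool(VYAW,.6)).as_rotvec())
prev=v
ph0=min(np.arange(0,1.4,.01),key=lambda a:np.linalg.norm(tcp(a)-v));print("phi~",ph0)
for ph in np.arange(ph0+.1,1.45,.1):
    t=tcp(ph);dd=t-prev;prev=t
    print(round(ph,2),t.round(1),"dx,dz tool",round(-dd[0]*np.cos(th)+dd[1]*np.sin(th),1),round(-dd[0]*np.sin(th)-dd[1]*np.cos(th),1))
E
python3 st.py
```

```text
vise-frame [135.98546143  97.45215221] 1.8050152688102372 [ 0.16601601  0.34646374 -1.1082708 ] [-0.0027213  -0.00224701  0.00657729]
phi~ 0.4
0.5 [129.4 106.5] dx,dz tool 10.5 -3.8
0.6 [124.3 116. ] dx,dz tool 9.6 -5.0
0.7 [118.3 125. ] dx,dz tool 10.1 -4.0
0.8 [111.3 133.3] dx,dz tool 10.4 -2.9
0.9 [103.6 140.8] dx,dz tool 10.6 -1.9
1.0 [ 95.6 147.4] dx,dz tool 10.3 -0.8
1.1 [ 87.8 152.5] dx,dz tool 9.3 0.1
1.2 [ 79.5 156.9] dx,dz tool 9.3 1.1
1.3 [ 70.9 160.4] dx,dz tool 9.1 2.0
1.4 [ 62. 163.] dx,dz tool 8.9 2.9
```

>>> move_arm(deltas=[[10,0,-4,0,0,0],[9.5,0,-5,0,0,0],[10,0,-4,0,0,0],[10,0,-3,0,0,0],[9,0,-2,0,0,0]])

```text
t: 3.62
ee_pos: [627.0, 287.5, 148.8]
orientation: [0.41, -2.518, 0.123]
ft_force: [-1.1, -0.0, -1.4]
width: 0.3
```

```bash
python3 st.py;python3 snap.py 2 130,120,280,310 350,210,510,410
```

```text
vise-frame [105.65580069 148.77602771] 1.5411723045903045 [-1.06248582 -0.04844476 -1.40451222] [-0.00216594  0.00525584  0.00700984]
phi~ 0.93
1.03 [ 93.3 149. ] dx,dz tool 10.3 6.8
1.13 [ 85.4 153.9] dx,dz tool 9.3 0.4
1.23 [ 77. 158.] dx,dz tool 9.2 1.3
1.33 [ 68.3 161.2] dx,dz tool 9.0 2.3
1.43 [ 59.2 163.6] dx,dz tool 8.8 3.1
```

View pics/s2.png

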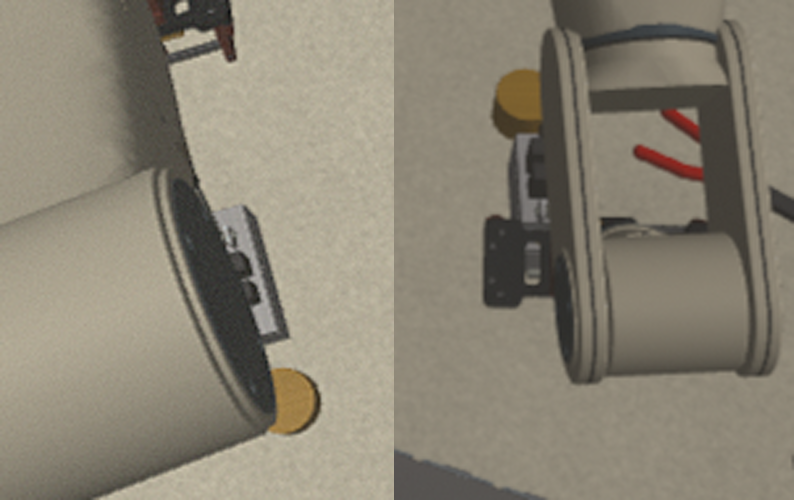

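>>> move_arm(deltas=[[8,0,5,0,0,0],[8,0,2,0,0,0],[8,0,1.5,0,0,0]])

```text
t: 3.97
ee_pos: [603.2, 279.5, 155.3]
orientation: [0.41, -2.52, 0.122]
ft_force: [0.7, 1.4, 0.5]
width: 0.4
```

```bash
python3 st.py
```

```text
vise-frame [ 80.53640362 155.30458603] 1.3185684178267643 [0.66078856 1.39301538 0.4928583 ] [-0.00206523  0.00648881  0.00696197]
phi~ 1.18
1.28 [ 72.7 159.7] dx,dz tool 9.0 0.8
1.38 [ 63.8 162.5] dx,dz tool 8.9 2.7
```

>>> move_arm(deltas=[[5,0,0.5,0,0,0],[4,0,1,0,0,0],[3,0,1,0,0,0]])

```text
t: 4.22
ee_pos: [590.5, 275.3, 160.3]
orientation: [0.41, -2.518, 0.123]
ft_force: [0.2, -0.3, -0.6]
width: 0.3
```

```bash
python3 st.py
```

```text
vise-frame [ 67.19445553 160.30707887] 1.2334487523897977 [ 0.20147676 -0.2713447  -0.58622919] [-0.00215635  0.00520188  0.00700359]
phi~ 1.34
1.44 [ 58.3 163.8] dx,dz tool 9.3 2.1
```

>>> move_arm(deltas=[[1.5,0,0,0,0,0],[1,0,0,0,0,0]])

```text
t: 4.38
ee_pos: [588.7, 274.7, 161.7]
orientation: [0.41, -2.52, 0.122]
ft_force: [2.4, 1.5, -1.5]
width: 0.5
```

>>> move_arm(deltas=[[1,0,0.2,0,0,0],[1,0,0.2,0,0,0]])

```text
t: 4.55
ee_pos: [587.5, 274.3, 162.4]
orientation: [0.41, -2.522, 0.122]
ft_force: [3.0, 1.6, 0.4]
width: 0.6
```

```bash
python3 st.py;python3 snap.py 3 130,120,280,310 350,210,510,410
```

```text
vise-frame [ 64.03132616 162.40403327] 1.1911765915920753 [3.01381622 1.59687671 0.43397914] [-0.00207203  0.00866092  0.00691617]
phi~ 1.3800000000000001
```

View pics/s3.png

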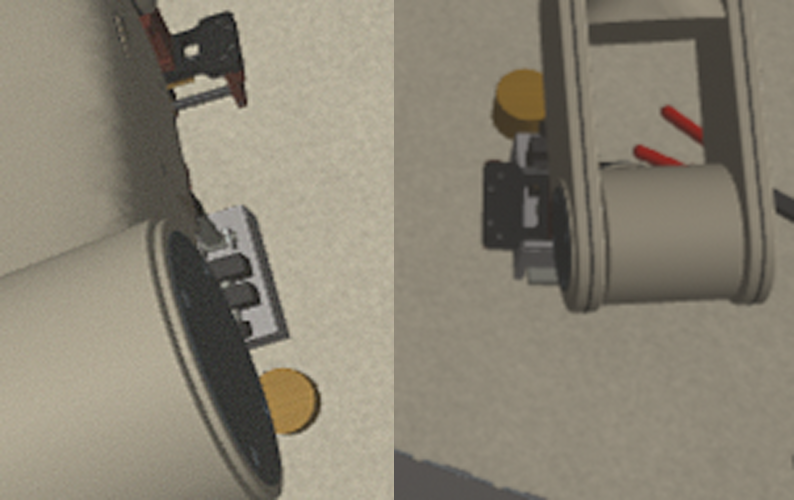

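>>> move_arm(deltas=[[-12,0,-8,0,0,0],[-20,0,-14,0,0,0],[-20,0,-14,0,0,0],[-10,0,-35,0,0,0],[0,5,-38,0,0,0]])

```text
t: 5.07
ee_pos: [688.0, 312.0, 212.7]
orientation: [0.406, -2.498, 0.128]
ft_force: [1.2, -0.0, 1.1]
width: 0.4
```

Run:
```python
from plan import *
rows(np.array([480,520,280.]),Rtool(VYAW,0),10)
```

```text
t 5.07 pos [688.  312.  212.7] F [ 1.2 -0.   1.1] w 0.4 remaining tool: [146.1 263.1  21.2] [-0.002 -0.616  0.007] n>= 7.358990752860655 4.968171782672768
[[14.6,26.3,2.1,-0.0,-0.062,0.001],[14.7,26.3,1.2,-0.0,-0.062,0.001],[14.8,26.3,0.3,-0.0,-0.062,0.001],[14.8,26.3,-0.6,-0.0,-0.062,0.001],[14.8,26.3,-1.5,-0.0,-0.062,0.001]]
[[14.7,26.3,-2.4,-0.0,-0.062,0.001],[14.5,26.3,-3.3,-0.0,-0.062,0.001],[14.3,26.2,-4.2,-0.0,-0.062,0.001],[14.0,26.2,-5.0,-0.0,-0.062,0.001],[13.7,26.2,-5.9,-0.0,-0.062,0.001]]
```

>>> move_arm(deltas=[[15,26,0,0,-0.062,0],[15,26,0,0,-0.062,0],[15,26,0,0,-0.062,0],[15,26,-1,0,-0.062,0],[15,26,-2,0,-0.062,0]], hand=-1)

```text
t: 5.48
ee_pos: [595.6, 416.0, 245.1]
orientation: [0.441, -2.814, 0.066]
ft_force: [-0.2, 0.8, -0.2]
width: 30.4
```

>>> move_arm(deltas=[[15,26,-3,0,-0.062,0],[15,26,-3,0,-0.062,0],[14,26,-4,0,-0.062,0],[14,26,-5,0,-0.062,0],[14,26,-6,0,-0.05,0]])

```text
t: 5.9
ee_pos: [483.6, 521.1, 279.7]
orientation: [-0.483, 3.094, 0.002]
ft_force: [-0.1, 0.4, 0.0]
width: 63.8
```

```bash
python3 snap.py 4 150,140,300,330 340,230,480,400
cat > vf.py <<'E'
import sys
from fit import *
i=sys.argv[1]; g=[float(a) for a in sys.argv[2].split(",")]
T=load("top",i);S=load("scene",i)
for name,d in(("top",[T]),("scene",[S]),("both",[T,S])):
    P=np.vstack([pts(x,g[0],g[1],110) for x in d])
    P=P[np.hypot(P[:,0]-421,P[:,1]-204)>38]
    f=lambda v:vise_sdf(tf(P,v[0],v[1],v[2],v[3]),v[4])
    r=least_squares(f,g,loss="soft_l1",f_scale=2,x_scale=[5,5,5,.1,.1])
    print(name,len(P),np.round(r.x,3),"medres",np.median(abs(f(r.x))))
E
python3 vf.py 4 527,253,0,.315,1.3; python3 vf.py 4 527,253,0,.315,.6
```

```text
top 1695 [ 5.27413e+02  2.55961e+02 -3.00000e-03  3.15000e-01  1.35000e+00] medres 0.7875604963576279
scene 1922 [5.26583e+02 2.52438e+02 6.60000e-01 3.15000e-01 1.35900e+00] medres 1.2844323508500821
both 3617 [5.26739e+02 2.54066e+02 3.15000e-01 3.11000e-01 1.34500e+00] medres 1.5047224158111874
top 1695 [ 5.27413e+02  2.55961e+02 -3.00000e-03  3.15000e-01  1.35000e+00] medres 0.7875598706761338
scene 1922 [5.26583e+02 2.52438e+02 6.60000e-01 3.15000e-01 1.35900e+00] medres 1.2844361954559371
both 3617 [5.26744e+02 2.54063e+02 3.15000e-01 3.11000e-01 1.34500e+00] medres 1.5059377675039354
```

View pics/s4.png

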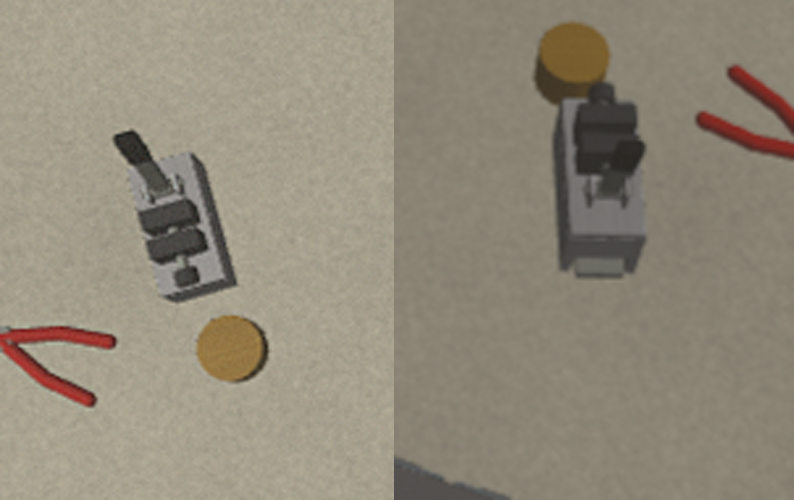

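```bash
sed -i 's/^VX,VY,VYAW=.*/VX,VY,VYAW=527.,254.2,.315/' plan.py
python3 - <<'E'
from plan import *
rows(vis(-9,0,220),Rtool(VYAW,0),8)
E
```

```text
t 6.0 pos [480.7 523.6 281.1] F [ 0.2 -0.9  0.6] w 71.6 remaining tool: [  49.1 -270.6   60.3] [0.001 0.009 0.   ] n>= 6.866103705216475 0.07672703523981511
[[6.1,-33.8,7.5,0.0,0.001,0.0],[6.1,-33.8,7.5,0.0,0.001,0.0],[6.1,-33.8,7.6,0.0,0.001,0.0],[6.1,-33.8,7.6,0.0,0.001,0.0],[6.1,-33.8,7.6,0.0,0.001,0.0]]
[[6.1,-33.8,7.6,0.0,0.001,0.0],[6.1,-33.8,7.6,0.0,0.001,0.0],[6.1,-33.8,7.6,0.0,0.001,0.0]]
```

>>> move_arm(deltas=[[6,-34,7,0,0.001,0],[6,-34,7,0,0.001,0],[6,-34,7,0,0.001,0],[6,-34,7,0,0.001,0],[6,-34,7,0,0.001,0]])

```text
t: 6.42
ee_pos: [502.0, 353.7, 245.1]
orientation: [-0.515, 3.099, 0.004]
ft_force: [1.5, -0.9, 0.3]
width: 87.7
```

>>> move_arm(deltas=[[6,-34,7,0,0.001,0],[6,-34,7,0,0.001,0],[4,-20,7,0,0.001,0],[0,0,0,0,0,0]])

```text
t: 6.75
ee_pos: [513.8, 252.3, 220.3]
orientation: [0.504, -3.087, 0.004]
ft_force: [0.2, -0.8, 0.9]
width: 87.6
```

Run:
```python
from plan import *
rows(vis(-9,0,71),Rtool(VYAW,0),5)
```

```text
t 6.75 pos [513.8 252.3 220.3] F [ 0.2 -0.8  0.9] w 87.6 remaining tool: [ -6.2  -2.3 149.3] [-0.    -0.014  0.009] n>= 3.6443894971033033 0.13611831538266306
[[-1.2,-0.5,29.9,-0.0,-0.003,0.002],[-1.2,-0.5,29.9,-0.0,-0.003,0.002],[-1.1,-0.5,29.9,-0.0,-0.003,0.002],[-1.0,-0.5,29.9,-0.0,-0.003,0.002],[-0.9,-0.5,29.9,-0.0,-0.003,0.002]]
```

>>> move_arm(deltas=[[-1,-0.5,20,0,-0.003,0.002],[-1,-0.5,30,0,-0.003,0.002],[-1,-0.5,30,0,-0.003,0.002],[-1,-0.5,20,0,-0.003,0.002],[0,0,15,0,0,0]])

```text
t: 7.17
ee_pos: [521.8, 250.4, 105.8]
orientation: [-0.483, 3.102, 0.003]
ft_force: [-0.2, -0.6, -0.4]
width: 87.2
```

Run:
```python
from plan import *
rows(vis(-9,0,71),Rtool(VYAW,0),3)
```

```text
t 7.17 pos [521.8 250.4 105.8] F [-0.2 -0.6 -0.4] w 87.2 remaining tool: [ 3.   1.9 34.8] [ 0.001  0.002 -0.006] n>= 0.8521423606754084 0.05544510068156511
[[1.0,0.6,11.6,0.0,0.001,-0.002],[1.0,0.6,11.6,0.0,0.001,-0.002],[1.0,0.7,11.6,0.0,0.001,-0.002]]
```

>>> move_arm(deltas=[[1,1,12,0,0.001,-0.002],[1,0.5,12,0,0,-0.002],[1,0.5,8,0,0,0],[0,0,2,0,0,0],[0,0,0,0,0,0]])

```text
t: 7.58
ee_pos: [516.4, 251.9, 65.9]
orientation: [0.489, -3.096, 0.0]
ft_force: [0.1, 0.4, -0.0]
width: 87.9
```

Run:
```python
from plan import *
rows(vis(-9,0,71),Rtool(VYAW,0),1)
```

```text
t 7.58 pos [516.4 251.9  65.9] F [ 0.1  0.4 -0. ] w 87.9 remaining tool: [-1.8 -1.1 -5.1] [ 0.001 -0.007 -0.002] n>= 0.1354297352730086 0.05803542140919216
[[-1.8,-1.1,-5.1,0.001,-0.007,-0.002]]
```

>>> move_arm(deltas=[[-1.5,-1,-4.5,0,-0.006,-0.002],[0,0,0,0,0,0]])

```text
t: 7.75
ee_pos: [518.8, 251.9, 71.5]
orientation: [-0.494, 3.102, 0.002]
ft_force: [-0.1, -0.6, -0.6]
width: 88.0
```

>>> move_arm(deltas=[[0,0,0,0,0,0],[0,0,0,0,0,0],[0,0,0,0,0,0],[0,0,0,0,0,0],[0,0,0,0,0,0]], hand=1)

```text
t: 8.17
ee_pos: [520.9, 252.7, 75.0]
orientation: [-0.493, 3.096, 0.004]
ft_force: [-0.3, -0.7, -0.5]
width: 57.9
```

>>> move_arm(deltas=[[0,0,0,0,0,0],[0,0,0,0,0,0],[0,0,0,0,0,0]])

```text
t: 8.42
ee_pos: [521.1, 252.6, 75.2]
orientation: [-0.492, 3.096, 0.004]
ft_force: [0.6, -1.0, -1.1]
width: 45.7
```

Run:
```python
from plan import *
rows(vis(-9,0,71),Rtool(VYAW,0),1)
o=ctrl.get_obs();print(o["moment"],o["orientation"])
```

```text
t 8.42 pos [521.1 252.6  75.2] F [ 0.6 -1.  -1.1] w 45.7 remaining tool: [ 2.9 -0.4  4.2] [0.002 0.007 0.   ] n>= 0.12493257893613226 0.05914525682777804
[[2.9,-0.4,4.2,0.002,0.007,0.0]]
[0.230748   0.0684191  0.02327358] [-0.49226542  3.09593536  0.00441166]
```

>>> move_arm(deltas=[[0,0,-4,0,0,0],[0,0,-8,0,0,0],[0,0,-12,0,0,0],[0,0,-20,0,0,0],[0,0,-20,0,0,0]])

```text
t: 8.83
ee_pos: [513.1, 248.9, 134.4]
orientation: [0.491, -3.089, 0.004]
ft_force: [-0.2, -0.5, -9.3]
width: 46.1
```

>>> move_arm(deltas=[[0,0,-25,0,0,0],[0,0,-25,0,0,0],[0,0,-25,0,0,0],[0,0,-15,0,0,0],[0,0,0,0,0,0]])

```text
t: 9.25
ee_pos: [511.5, 248.3, 232.9]
orientation: [0.491, -3.087, 0.006]
ft_force: [1.1, 0.5, -9.3]
width: 45.8
```

```bash
python3 snap.py 5 150,100,300,290 330,200,480,400;python3 - <<'E'
from plan import *
M=(480.8,-227.2); MY=.0475
o,p,q=state();print(p,o["ft_force"],o["width"],o["moment"])
rows(vis(-6,0,230,M,MY),Rtool(MY,0),16)
E
```

```text
[510.31216302 247.7186227  229.77418403] [  0.3464434   -0.96970388 -10.53969671] 45.85147009134795 [ 0.03605908 -0.07878295 -0.0061295 ]
t 9.35 pos [510.3 247.7 229.8] F [  0.3  -1.  -10.5] w 45.9 remaining tool: [ 181.2 -440.7    4. ] [-0.004 -0.02   0.268] n>= 11.622637486211769 2.168773099198707
[[11.3,-27.5,0.3,-0.0,-0.001,0.017],[10.9,-27.7,0.2,-0.0,-0.001,0.017],[10.4,-27.9,0.2,-0.0,-0.001,0.017],[9.9,-28.1,0.2,-0.0,-0.001,0.017],[9.5,-28.2,0.2,-0.0,-0.001,0.017]]
[[9.0,-28.4,0.2,-0.0,-0.001,0.017],[8.5,-28.5,0.1,-0.0,-0.001,0.017],[8.0,-28.7,0.1,-0.0,-0.001,0.017],[7.5,-28.8,0.1,-0.0,-0.001,0.017],[7.1,-28.9,0.1,-0.0,-0.001,0.017]]
[[6.6,-29.0,0.1,-0.0,-0.001,0.017],[6.1,-29.2,0.1,-0.0,-0.001,0.017],[5.6,-29.3,0.0,-0.0,-0.001,0.017],[5.1,-29.3,0.0,-0.0,-0.001,0.017],[4.6,-29.4,0.0,-0.0,-0.001,0.017]]
[[4.1,-29.5,-0.0,-0.0,-0.001,0.017]]
```

View pics/s5.png

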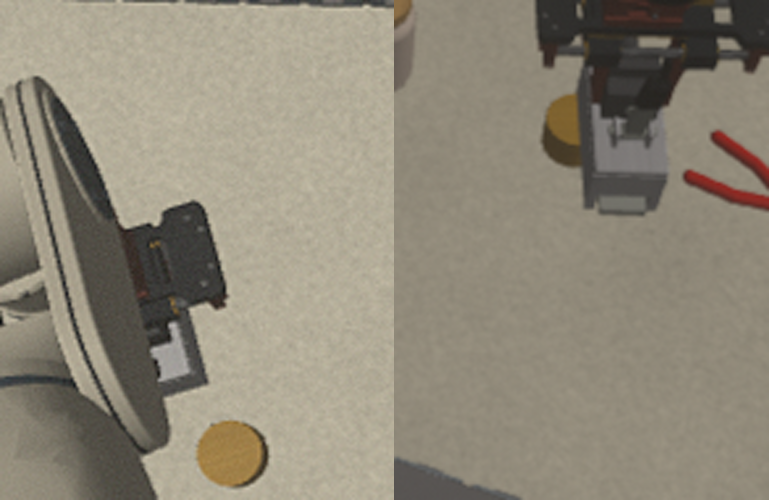

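>>> move_arm(deltas=[[11,-27,0,0,-0.001,0.017],[11,-28,0,0,-0.001,0.017],[10,-28,0,0,-0.001,0.017],[10,-28,0,0,-0.001,0.017],[9,-28,0,0,-0.001,0.017]])

```text
t: 9.77
ee_pos: [494.2, 99.3, 222.8]
orientation: [0.367, -3.093, 0.006]
ft_force: [0.5, -0.1, -9.6]
width: 46.0
```

>>> move_arm(deltas=[[9,-28,0,0,-0.001,0.017],[8,-28,0,0,-0.001,0.017],[8,-29,0,0,-0.001,0.017],[8,-29,0,0,-0.001,0.017],[7,-29,0,0,-0.001,0.017]])

```text
t: 10.18
ee_pos: [474.3, -55.5, 215.2]
orientation: [0.23, -3.094, 0.005]
ft_force: [0.1, 0.2, -10.1]
width: 46.0
```

Run:
```python
from plan import *
M=(480.8,-227.2); MY=.0475
rows(vis(-6,0,230,M,MY),Rtool(MY,0),6)
```

```text
t 10.18 pos [474.3 -55.5 215.2] F [  0.1   0.2 -10.1] w 46.0 remaining tool: [  25.4 -170.2  -13.7] [-0.002 -0.039  0.101] n>= 4.210713434141841 0.8702643432174484
[[4.2,-28.4,-2.3,-0.0,-0.006,0.017],[3.7,-28.4,-2.3,-0.0,-0.006,0.017],[3.3,-28.5,-2.4,-0.0,-0.006,0.017],[2.8,-28.5,-2.4,-0.0,-0.006,0.017],[2.3,-28.6,-2.4,-0.0,-0.006,0.017]]
[[1.8,-28.6,-2.4,-0.0,-0.006,0.017]]
```

>>> move_arm(deltas=[[4,-28,-3,0,-0.007,0.018],[4,-28,-3,0,-0.007,0.018],[3,-28,-4,0,-0.007,0.018],[3,-28,-4,0,-0.007,0.018],[2,-26,-4,0,-0.007,0.018]])

```text
t: 10.6
ee_pos: [464.7, -199.6, 224.3]
orientation: [0.083, -3.119, -0.006]
ft_force: [0.0, -1.0, -10.0]
width: 45.7
```

>>> move_arm(deltas=[[2,-15,-3,0,-0.004,0.012],[0,0,0,0,0,0],[0,0,0,0,0,0]])

```text
t: 10.85
ee_pos: [459.9, -219.6, 223.0]
orientation: [0.053, -3.117, -0.009]
ft_force: [-1.1, 0.5, -10.1]
width: 45.6
```

```bash
python3 snap.py 6 340,140,490,330 150,120,300,300;python3 - <<'E'
from plan import *
M=(480.8,-227.2); MY=.0475
rows(vis(-6,0,230,M,MY),Rtool(MY,0),2)
E
```

```text
t 10.95 pos [ 460.1 -218.7  223.1] F [-0.1  1.  -9.7] w 45.7 remaining tool: [-14.2  -9.2  -7.3] [ 0.006 -0.024 -0.012] n>= 0.45051001222352827 0.2222406952327775
[[-7.1,-4.6,-3.7,0.003,-0.012,-0.006],[-7.1,-4.7,-3.6,0.003,-0.012,-0.006]]
```

View pics/s6.png

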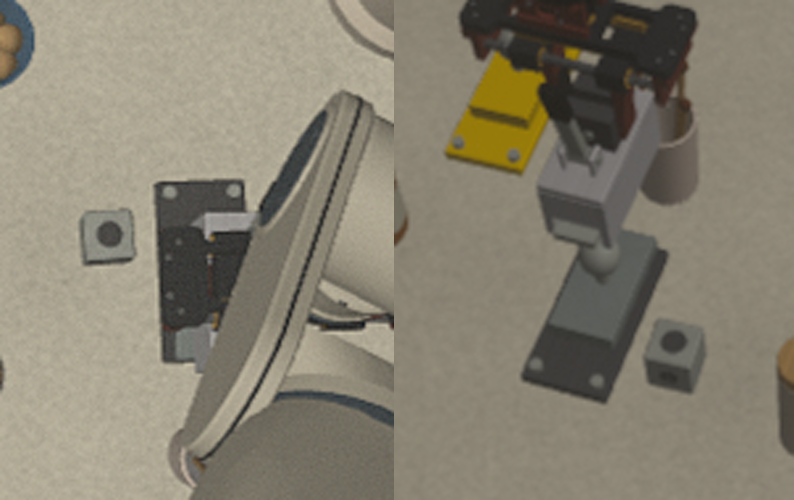

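>>> move_arm(deltas=[[-7,-4.5,-3,0.003,-0.015,-0.006],[-7,-4.5,-3,0.003,-0.015,-0.006],[0,0,0,0,0,0],[0,0,0,0,0,0]])

```text
t: 11.28
ee_pos: [475.7, -224.6, 227.7]
orientation: [-0.083, 3.134, 0.003]
ft_force: [-0.9, 0.0, -9.7]
width: 45.6
```

```bash
python3 snap.py 7 340,140,490,330 150,120,300,300
cat > hf.py <<'E'
import sys
from fit import *
from scipy.spatial.transform import Rotation as R
from plan import state,Rtool
i=sys.argv[1]
o,p,q=state()
MY=.0475
xa=-q.as_matrix()[:,0]; yaw0=np.arctan2(xa[1],xa[0])
g0=p-np.array([-6*np.cos(yaw0),-6*np.sin(yaw0),75.])
print("tcp",p.round(1),"F",o["ft_force"].round(1),"nominal vise",g0.round(1),"yaw",yaw0.round(4), "tilt err", (q.inv()*Rtool(yaw0,0)).as_rotvec().round(4))
def loc(P,v):
    r=R.from_euler("ZYX",[v[3],v[4],v[5]]);return r.inv().apply(P-v[:3])
phi=1.35 if len(sys.argv)<3 else float(sys.argv[2])
for n in("scene","top"):
    d=load(n,i);w=cloud(d).reshape(-1,3);w=w[np.isfinite(w[:,0])]
    mf=lambda v,P:mount_sdf(tf(P,*v))
    v=np.array([480.8,-227.2,0,MY])
    for _ in range(3):
        m=(np.hypot(w[:,0]-500,w[:,1]+227)<130)&(w[:,2]>5)&(abs(w[:,1]+227)<56)&(w[:,2]<100); P=w[m]; P=P[abs(mf(v,P))<6]
        r=least_squares(mf,v,args=(P,),loss="soft_l1",f_scale=2,x_scale=[5,5,5,.1]);v=r.x
    mv=v
    print(n,"mount",len(P),v.round(3))
    if len(sys.argv)>3: continue
    v=np.array([*g0,yaw0,0,0])
    vf=lambda v,P:vise_sdf(loc(P,v),phi)
    for th in(12,8,6,5):
        l=loc(w,v)
        m=(abs(vise_sdf(l,phi))<th)&((l[:,2]<70)|(l[:,0]>18))&(np.linalg.norm(l,axis=1)<200)
        P=w[m]
        r=least_squares(vf,v,args=(P,),loss="soft_l1",f_scale=2,x_scale=[5,5,5,.1,.1,.1]);v=r.x
    c,s=np.cos(mv[3]),np.sin(mv[3]);dd=v[:2]-mv[:2]
    print(n,"vise",len(P),v.round(3),"| rel to mount X,Y,Z",(c*dd[0]+s*dd[1]).round(2),(-s*dd[0]+c*dd[1]).round(2),(v[2]-mv[2]).round(1),"dyaw",(v[3]-mv[3]).round(4),"med",np.median(abs(vf(v,P))).round(2))
E
python3 hf.py 7
```

```text
tcp [ 475.7 -224.7  227.8] F [  0.2   0.3 -10.3] nominal vise [ 481.7 -224.4  152.8] yaw 0.0528 tilt err [0.0016 0.0066 0.    ]
scene mount 1897 [ 4.79409e+02 -2.29382e+02  1.47300e+00  5.10000e-02]
scene vise 1534 [ 4.81541e+02 -2.25739e+02  1.53206e+02  5.70000e-02 -5.00000e-03
  4.00000e-03] | rel to mount X,Y,Z 2.31 3.53 151.7 dyaw 0.0066 med 0.85
top mount 711 [ 4.81749e+02 -2.25761e+02 -3.00000e-03  4.50000e-02]
top vise 388 [ 4.82897e+02 -2.22312e+02  1.51550e+02  5.80000e-02 -3.00000e-03
  1.00000e-02] | rel to mount X,Y,Z 1.3 3.39 151.6 dyaw 0.0127 med 0.42
```

>>> move_arm(deltas=[[1,-1.7,10,0,0,0.004],[1,-1.7,15,0,0,0.004],[0,0,15,0,0,0],[0,0,4,0,0,0],[0,0,0,0,0,0]])

```text
t: 11.8
ee_pos: [474.1, -227.9, 181.2]
orientation: [-0.071, 3.133, 0.002]
ft_force: [0.2, 0.2, -9.7]
width: 45.9
```

```bash
python3 snap.py 8 340,140,490,330 150,120,300,300; python3 hf.py 8
```

```text
tcp [ 474.5 -228.1  182.1] F [ -0.2   1.1 -10.1] nominal vise [ 480.5 -227.8  107.1] yaw 0.0452 tilt err [0.0003 0.0085 0.    ]
scene mount 1669 [ 4.79447e+02 -2.29348e+02  1.16200e+00  5.20000e-02]
scene vise 1423 [ 4.79284e+02 -2.28955e+02  1.06837e+02  4.80000e-02 -5.00000e-03
  4.00000e-03] | rel to mount X,Y,Z -0.14 0.4 105.7 dyaw -0.0045 med 0.9
top mount 665 [ 4.80578e+02 -2.26274e+02  3.81000e-01  5.00000e-02]
top vise 336 [ 4.80506e+02 -2.25822e+02  1.05452e+02  4.80000e-02 -3.00000e-03
  5.00000e-03] | rel to mount X,Y,Z -0.05 0.45 105.1 dyaw -0.0012 med 0.48
```

View pics/s8.png

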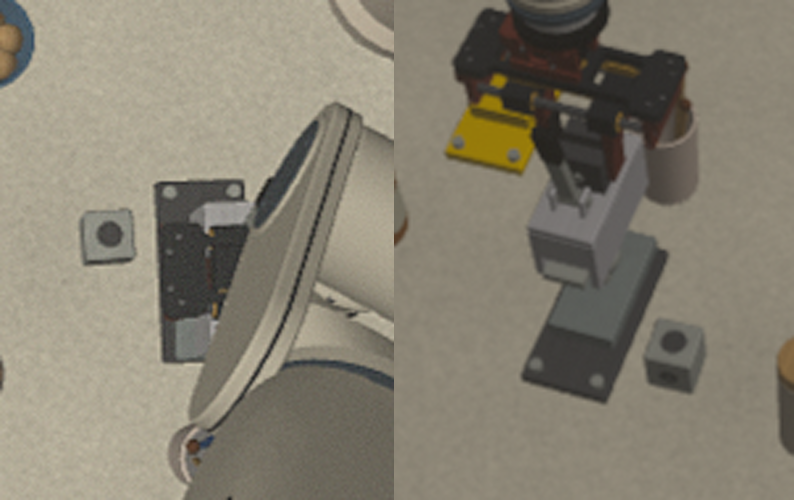

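>>> move_arm(deltas=[[0,-0.4,4,0,0,0],[0,0,6,0,0,0],[0,0,8,0,0,0],[0,0,5,0,0,0]])

```text
t: 12.23
ee_pos: [477.1, -229.7, 160.6]
orientation: [-0.071, 3.126, -0.004]
ft_force: [-0.6, -0.6, -10.2]
width: 46.2
```

```bash
python3 snap.py 9 340,140,490,330 150,120,300,300; python3 hf.py 9
```

```text
tcp [ 476.6 -229.4  160.2] F [ -0.4  -0.3 -10.2] nominal vise [ 482.6 -229.2   85.2] yaw 0.0452 tilt err [-0.0022  0.013  -0.    ]
scene mount 1512 [ 4.79924e+02 -2.29332e+02  1.43300e+00  5.50000e-02]
scene vise 1385 [ 4.82595e+02 -2.30951e+02  8.54170e+01  4.90000e-02 -9.00000e-03
  1.00000e-03] | rel to mount X,Y,Z 2.58 -1.76 84.0 dyaw -0.0063 med 0.93
top mount 594 [ 4.79257e+02 -2.26111e+02  1.89000e-01  4.90000e-02]
top vise 307 [ 4.84515e+02 -2.27821e+02  8.49740e+01  4.70000e-02 -8.00000e-03
  1.00000e-03] | rel to mount X,Y,Z 5.17 -1.96 84.8 dyaw -0.0019 med 0.45
```

>>> move_arm(deltas=[[2,1,0,0,0.009,-0.003],[0,0,0,0,0,0]])

```text
t: 12.5
ee_pos: [474.3, -228.4, 159.9]
orientation: [-0.076, 3.138, -0.003]
ft_force: [-0.0, 0.7, -9.6]
width: 46.0
```

```bash
cat > q.py <<'E'
from plan import *
import sys
z=float(sys.argv[1])
t=np.array([474.6,-228.5,z]);Rt=Rtool(.048)*R.from_rotvec([0,-.003,0])
o,p,q=state()
print("t",round(o["t"],2),"pos",p.round(2),"F",o["ft_force"].round(1),"M",o["moment"].round(2),"w",o["width"],"rem",q.inv().apply(t-p).round(2),(q.inv()*Rt).as_rotvec().round(4))
E
python3 q.py 160
```

```text
t 12.5 pos [ 474.27 -228.44  159.95] F [-0.   0.7 -9.6] M [ 0.08  0.04 -0.03] w 45.992419620067395 rem [-0.33 -0.07 -0.05] [-0.0019 -0.0005  0.0004]
```

>>> move_arm(deltas=[[0,0,5,0,0,0],[0.3,0.2,5,0,0.002,0],[0,0,0,0,0,0]])

```text
t: 12.75
ee_pos: [474.6, -228.5, 149.8]
orientation: [-0.076, 3.139, -0.004]
ft_force: [-0.0, 1.1, -9.8]
width: 45.7
```

```bash
python3 q.py 150
```

```text
t 12.75 pos [ 474.58 -228.49  149.82] F [-0.   1.1 -9.8] M [0.04 0.1  0.04] w 45.6883276698724 rem [-0.02 -0.01 -0.18] [-0.0028 -0.0012  0.0005]
```

Perfect. Repeat.

>>> move_arm(deltas=[[0,0,5,-0.002,0,0],[0.3,0.2,5,0,0.001,0],[0,0,0,0,0,0]])

```text
t: 13.0
ee_pos: [474.4, -228.3, 138.7]
orientation: [-0.076, 3.14, -0.001]
ft_force: [-0.4, 0.8, -8.8]
width: 45.9
```

```bash
python3 q.py 140
```

```text
t 13.0 pos [ 474.42 -228.31  138.74] F [-0.4  0.8 -8.8] M [ 0.02  0.16 -0.  ] w 45.887763889944836 rem [-0.17 -0.2  -1.26] [-0.0007 -0.0021  0.0006]
```

>>> move_arm(deltas=[[-0.1,-0.2,5,0,-0.001,0],[0.2,0.1,5,0,0,0],[0,0,0,0,0,0]])

```text
t: 13.25
ee_pos: [474.3, -228.5, 127.5]
orientation: [-0.076, 3.139, -0.001]
ft_force: [-1.2, 0.2, -9.5]
width: 45.9
```

```bash
python3 q.py 128; python3 snap.py 10 340,140,490,330 150,120,300,300; python3 hf.py 10
```

```text
t 13.25 pos [ 474.34 -228.49  127.48] F [-1.2  0.2 -9.5] M [ 0.09  0.15 -0.04] w 45.85586390765388 rem [-0.26 -0.03 -0.52] [-0.0007 -0.0011  0.0006]
tcp [ 474.7 -228.6  128.2] F [-0.4 -0.4 -9.6] nominal vise [ 480.7 -228.4   53.2] yaw 0.0486 tilt err [-0.001   0.0026 -0.    ]
scene mount 1230 [ 4.79788e+02 -2.29231e+02  1.29400e+00  5.50000e-02]
scene vise 1298 [ 4.79654e+02 -2.29900e+02  5.31360e+01  5.30000e-02 -1.00000e-03
  4.00000e-03] | rel to mount X,Y,Z -0.17 -0.66 51.8 dyaw -0.0021 med 0.93
top mount 603 [ 4.81835e+02 -2.26294e+02  9.00000e-03  3.90000e-02]
top vise 257 [ 4.79528e+02 -2.26446e+02  5.21310e+01  5.20000e-02  1.20000e-02
  3.00000e-03] | rel to mount X,Y,Z -2.31 -0.06 52.1 dyaw 0.013 med 0.54
```

>>> move_arm(deltas=[[0,0,5,0,0,0],[0.2,0.1,5,0,0,0],[0,0,0,0,0,0]])

```text
t: 13.6
ee_pos: [475.2, -228.9, 117.9]
orientation: [-0.076, 3.137, -0.003]
ft_force: [-1.3, -0.2, -9.8]
width: 45.4
```

```bash
python3 q.py 118
```

```text
t 13.6 pos [ 475.16 -228.9   117.93] F [-1.3 -0.2 -9.8] M [-0.01  0.14 -0.04] w 45.44833006593461 rem [ 0.54  0.43 -0.07] [-0.0019  0.0011  0.0006]
```

>>> move_arm(deltas=[[0.5,0.4,4,-0.001,0.001,0],[0.2,0.1,4,0,0,0],[0,0,0,0,0,0]])

```text
t: 13.85
ee_pos: [474.5, -228.5, 109.1]
orientation: [-0.076, 3.138, -0.001]
ft_force: [-0.6, 0.4, -9.6]
width: 45.8
```

```bash
python3 q.py 110
```

```text
t 13.85 pos [ 474.49 -228.46  109.06] F [-0.6  0.4 -9.6] M [ 0.04  0.1  -0.05] w 45.777742610743836 rem [-0.11 -0.05 -0.94] [-0.0009  0.0001  0.0006]
```

Vise about 4 mm from home. Now creeping until the force turns.

>>> move_arm(deltas=[[0,0,1,0,0,0],[0,0,1,0,0,0],[0,0,1,0,0,0]])

```text
t: 14.1
ee_pos: [474.5, -228.4, 105.7]
orientation: [-0.076, 3.138, -0.001]
ft_force: [-6.4, 3.5, 12.1]
width: 45.8
```

```bash
python3 q.py 106
```

```text
t 14.1 pos [ 474.46 -228.42  105.72] F [-6.4  3.5 12.1] M [ 0.29  0.89 -0.03] w 45.783838441122526 rem [-0.14 -0.09 -0.28] [-0.0007 -0.0002  0.0007]
```

>>> move_arm(deltas=[[0,0,0,0,0,0]])

```text
t: 14.18
ee_pos: [474.6, -228.5, 105.9]
orientation: [-0.076, 3.138, -0.001]
ft_force: [1.0, 0.3, -10.3]
width: 45.9
```

```bash
python3 q.py 106; python3 snap.py 11 340,140,490,330 150,120,300,300; python3 hf.py 11
```

```text
t 14.18 pos [ 474.61 -228.53  105.88] F [  1.    0.3 -10.3] M [-0.01  0.08 -0.01] w 45.90297798364238 rem [ 0.    0.03 -0.12] [-0.0009  0.      0.0007]
tcp [ 474.6 -228.5  105.8] F [-0.4 -0.9 -9.3] nominal vise [ 480.6 -228.2   30.8] yaw 0.0487 tilt err [-0.0009  0.0031 -0.    ]
scene mount 1067 [ 4.79492e+02 -2.29514e+02  1.62000e+00  5.10000e-02]
scene vise 1335 [ 4.79811e+02 -2.29586e+02  3.05250e+01  5.50000e-02 -2.00000e-03
  5.00000e-03] | rel to mount X,Y,Z 0.32 -0.09 28.9 dyaw 0.0041 med 0.97
top mount 595 [ 4.79160e+02 -2.26072e+02  2.14000e-01  4.90000e-02]
top vise 268 [ 4.89271e+02 -2.24931e+02  2.58970e+01  5.00000e-02 -7.50000e-02
  2.40000e-02] | rel to mount X,Y,Z 10.16 0.64 25.7 dyaw 0.0006 med 0.76
```

View pics/s11.png

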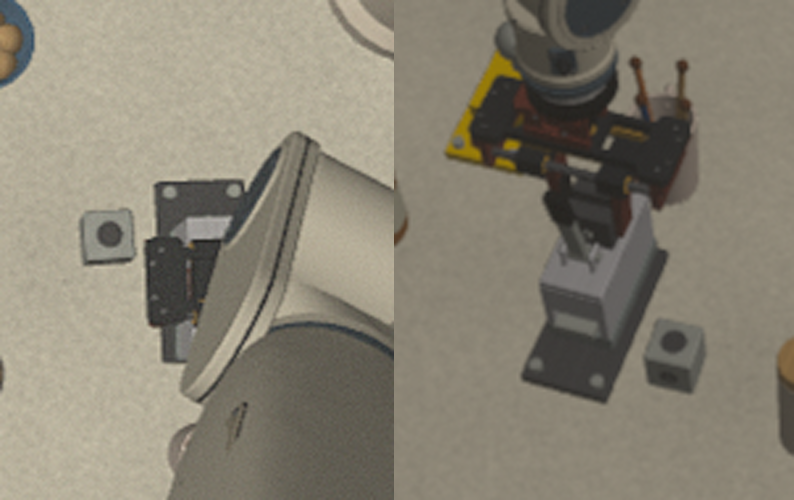

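>>> move_arm(deltas=[[0,0,0.4,0,0,0]])

```text
t: 14.37
ee_pos: [474.5, -228.5, 105.8]
orientation: [-0.076, 3.138, -0.001]
ft_force: [-2.8, 2.1, -0.4]
width: 45.6
```

>>> move_arm(deltas=[[0,0,0.3,0,0,0]])

```text
t: 14.45
ee_pos: [474.5, -228.5, 105.8]
orientation: [-0.076, 3.138, -0.001]
ft_force: [-2.5, 0.8, -3.8]
width: 45.7
```

```bash
python3 q.py 106
```

```text
t 14.45 pos [ 474.51 -228.52  105.76] F [-2.5  0.8 -3.8] M [0.07 0.29 0.04] w 45.747727715689614 rem [-0.09  0.01 -0.24] [-0.0009  0.0001  0.0006]
```

>>> move_arm(deltas=[[0,0,0,0,0,0],[0,0,0,0,0,0],[0,0,0,0,0,0],[0,0,0,0,0,0],[0,0,0,0,0,0]], hand=-1)

```text
t: 14.87
ee_pos: [478.9, -230.7, 109.2]
orientation: [-0.076, 3.128, -0.009]
ft_force: [-0.2, -0.4, 0.6]
width: 75.4
```

>>> move_arm(deltas=[[0,0,0,0,0,0],[0,0,0,0,0,0],[0,0,0,0,0,0]])

```text
t: 15.12
ee_pos: [479.7, -231.1, 109.9]
orientation: [-0.076, 3.126, -0.01]
ft_force: [-0.3, 0.4, -0.3]
width: 87.6
```

>>> move_arm(deltas=[[0,0,-10,0,0,0],[0,0,-20,0,0,0],[0,0,-30,0,0,0],[0,0,-35,0,0,0],[0,0,-35,0,0,0]])

```text
t: 15.53
ee_pos: [473.0, -227.8, 238.7]
orientation: [0.076, -3.14, -0.002]
ft_force: [0.9, -0.3, -0.7]
width: 87.5
```

```bash
python3 q.py 106
```

```text
t 15.53 pos [ 473.   -227.81  238.72] F [ 0.9 -0.3 -0.7] M [ 0.01 -0.05 -0.03] w 87.52781929128197 rem [ -1.67  -0.97 132.71] [ 0.0015 -0.0039  0.0005]
```

>>> move_arm(deltas=[[4,0,-5,0,-0.004,0],[4,0,0,0,0,0],[0,0,0,0,0,0],[0,0,0,0,0,0],[0,0,0,0,0,0]], hand=1)

```text
t: 15.95
ee_pos: [467.1, -229.6, 252.1]
orientation: [-0.076, 3.126, -0.007]
ft_force: [0.5, -0.2, 0.1]
width: 57.9
```

```bash
python3 snap.py 12 340,140,490,330 150,120,300,300
cat > vm.py <<'E'
import sys
from fit import *
i=sys.argv[1];ph=float(sys.argv[2])
for n in("scene","top"):
    d=load(n,i);w=cloud(d).reshape(-1,3);w=w[np.isfinite(w[:,0])]
    g=np.array([480,-228,30,.05,ph,0,0])
    from scipy.spatial.transform import Rotation as R
    loc=lambda P,v:R.from_euler("ZYX",[v[3],v[5],v[6]]).inv().apply(P-v[:3])
    def both(v,P): 
        return np.minimum(vise_sdf(loc(P,v),v[4]),1e9)
    for th in(12,8,6,5):
        l=loc(w,g);m=(abs(vise_sdf(l,g[4]))<th)&(l[:,2]>2);P=w[m]
        r=least_squares(both,g,args=(P,),loss="soft_l1",f_scale=2,x_scale=[5,5,5,.1,.1,.1,.1]);g=r.x
    print(n,len(P),g.round(3),"med",np.median(abs(both(g,P))).round(2))
E
python3 vm.py 12 1.35
python3 - <<'E'
from plan import *
o,p,q=state();print(p,o["width"])
rows(vis(20,0,205,(480.6,-228.3),.0485),Rtool(.0485,0),5)
E
```

```text
scene 1702 [ 4.80246e+02 -2.29643e+02  3.10170e+01  5.50000e-02  1.35000e+00
 -5.00000e-03  5.00000e-03] med 1.03
top 463 [ 4.81225e+02 -2.26200e+02  2.96260e+01  5.30000e-02  1.34300e+00
 -2.00000e-03  6.00000e-03] med 0.53
[ 467.08807597 -229.53482022  251.75378074] 49.895515683427575
t 16.05 pos [ 467.1 -229.5  251.8] F [0.5 0.5 0.2] w 49.9 remaining tool: [-32.9   0.8  47.2] [-0.005  0.014 -0.   ] n>= 1.4037107521036263 0.1179268565921934
[[-6.6,0.2,9.4,-0.001,0.003,-0.0],[-6.6,0.2,9.4,-0.001,0.003,-0.0],[-6.6,0.1,9.4,-0.001,0.003,-0.0],[-6.7,0.1,9.4,-0.001,0.003,-0.0],[-6.7,0.1,9.4,-0.001,0.003,-0.0]]
```

View pics/s12.png

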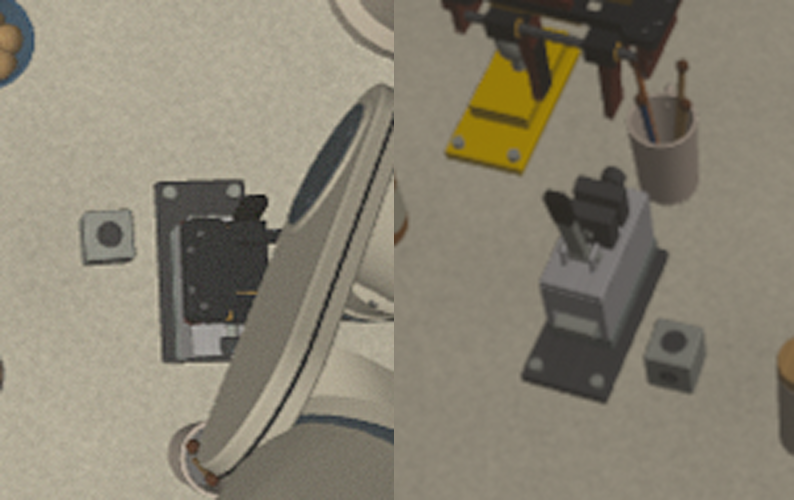

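>>> move_arm(deltas=[[0,0,0,0,0.003,0],[0,0,0,0,0.003,0],[0,0,0,0,0.003,0],[0,0,0,0,0.003,0],[0,0,0,0,0,0]])

```text
t: 16.47
ee_pos: [466.2, -228.9, 248.4]
orientation: [0.076, -3.136, 0.003]
ft_force: [0.1, 0.3, 0.4]
width: 16.9
```

>>> move_arm(deltas=[[-6,0,9,0,0,0],[-7,0,9,0,0,0],[-7,0,9,0,0,0],[-6,0,9,0,0,0],[0,0,0,0,0,0]])

```text
t: 16.88
ee_pos: [495.0, -227.5, 208.3]
orientation: [0.076, -3.137, 0.003]
ft_force: [-1.1, 0.4, -0.3]
width: 0.6
```

```bash
cat > dn.py <<'E'
from plan import *
o,p,q=state();yw=.0505;c,s=np.cos(yw),np.sin(yw)
d=p-np.array([480.6,-228.3,0]);v=np.array([c*d[0]+s*d[1],d[2]])
print("t",o["t"],"X,Z",v.round(1),"Y",round(-s*d[0]+c*d[1],1),"F",o["ft_force"].round(1),"w",o["width"],"rot",(q.inv()*Rtool(yw)).as_rotvec().round(3))
def tcp(ph,r=92):
    c,s=np.cos(ph),np.sin(ph);return np.array([32+r*c-6*s-10,108+r*s+6*c])
prev=v
for ph in [1.35,1.25,1.15,1.05,.95,.85,.75,.65,.55,.45,.35,.25,.15,.05,0,-.03]:
    t=tcp(ph)
    if t[0]<v[0]+1 : continue
    dd=t-prev;prev=t;print(ph,t.round(1),"tool dx dz",round(-dd[0],1),round(-dd[1],1))
E
python3 dn.py
```

```text
t 16.8833 X,Z [ 14.4 208.3] Y 0.0 F [-1.1  0.4 -0.3] w 0.5856247829482404 rot [-0.002 -0.004 -0.002]
1.35 [ 36.3 199.1] tool dx dz -21.9 9.2
1.25 [ 45.3 197.2] tool dx dz -9.0 1.9
1.15 [ 54.1 194.4] tool dx dz -8.8 2.8
1.05 [ 62.6 190.8] tool dx dz -8.5 3.6
0.95 [ 70.6 186.3] tool dx dz -8.1 4.5
0.85 [ 78.2 181.1] tool dx dz -7.6 5.2
0.75 [ 85.2 175.1] tool dx dz -7.0 6.0
0.65 [ 91.6 168.5] tool dx dz -6.4 6.6
0.55 [ 97.3 161.2] tool dx dz -5.7 7.3
0.45 [102.2 153.4] tool dx dz -4.9 7.8
0.35 [106.4 145.2] tool dx dz -4.1 8.2
0.25 [109.7 136.6] tool dx dz -3.3 8.6
0.15 [112.1 127.7] tool dx dz -2.4 8.9
0.05 [113.6 118.6] tool dx dz -1.5 9.1
0 [114. 114.] tool dx dz -0.4 4.6
-0.03 [114.1 111.2] tool dx dz -0.1 2.8
```

>>> move_arm(deltas=[[-5,0,5,0,0,0],[-8,0,4,0,0,0],[-8,0,1,0,0,0],[-7,0,1,0,0,0],[-7,0,2,0,0,0]])

```text
t: 17.3
ee_pos: [531.8, -225.3, 192.2]
orientation: [0.076, -3.133, 0.001]
ft_force: [-1.0, -0.1, -0.6]
width: 0.4
```

```bash
python3 dn.py
```

```text
t 17.3 X,Z [ 51.3 192.2] Y 0.4 F [-1.  -0.1 -0.6] w 0.4117352836196238 rot [-0.    -0.008 -0.002]
1.15 [ 54.1 194.4] tool dx dz -2.8 -2.2
1.05 [ 62.6 190.8] tool dx dz -8.5 3.6
0.95 [ 70.6 186.3] tool dx dz -8.1 4.5
0.85 [ 78.2 181.1] tool dx dz -7.6 5.2
0.75 [ 85.2 175.1] tool dx dz -7.0 6.0
0.65 [ 91.6 168.5] tool dx dz -6.4 6.6
0.55 [ 97.3 161.2] tool dx dz -5.7 7.3
0.45 [102.2 153.4] tool dx dz -4.9 7.8
0.35 [106.4 145.2] tool dx dz -4.1 8.2
0.25 [109.7 136.6] tool dx dz -3.3 8.6
0.15 [112.1 127.7] tool dx dz -2.4 8.9
0.05 [113.6 118.6] tool dx dz -1.5 9.1
0 [114. 114.] tool dx dz -0.4 4.6
-0.03 [114.1 111.2] tool dx dz -0.1 2.8
```

>>> move_arm(deltas=[[-7,0,1,0,0,0],[-8,0,3,0,0,0],[-8,0,4,0,0,0],[-7,0,5,0,0,0],[-6.5,0,5.5,0,0,0]])

```text
t: 17.72
ee_pos: [573.3, -223.5, 173.2]
orientation: [0.076, -3.135, 0.002]
ft_force: [-0.7, -0.3, 0.7]
width: 0.8
```

```bash
python3 dn.py
```

```text
t 17.7167 X,Z [ 92.8 173.2] Y 0.1 F [-0.7 -0.3  0.7] w 0.7950563971654545 rot [-0.001 -0.005 -0.002]
0.55 [ 97.3 161.2] tool dx dz -4.5 12.0
0.45 [102.2 153.4] tool dx dz -4.9 7.8
0.35 [106.4 145.2] tool dx dz -4.1 8.2
0.25 [109.7 136.6] tool dx dz -3.3 8.6
0.15 [112.1 127.7] tool dx dz -2.4 8.9
0.05 [113.6 118.6] tool dx dz -1.5 9.1
0 [114. 114.] tool dx dz -0.4 4.6
-0.03 [114.1 111.2] tool dx dz -0.1 2.8
```

>>> move_arm(deltas=[[-1,0,8,0,0,0],[-3,0,8,0,0,0],[-4,0,8,0,0,0],[-3,0,8,0,0,0],[-2,0,8,0,0,0]])

```text
t: 18.13
ee_pos: [589.6, -223.1, 129.5]
orientation: [0.077, -3.138, 0.004]
ft_force: [0.6, 0.3, 0.8]
width: 0.3
```

```bash
python3 dn.py
```

```text
t 18.1333 X,Z [109.1 129.5] Y -0.3 F [0.6 0.3 0.8] w 0.3381811104695363 rot [-0.002 -0.002 -0.001]
0.15 [112.1 127.7] tool dx dz -2.9 1.8
0.05 [113.6 118.6] tool dx dz -1.5 9.1
0 [114. 114.] tool dx dz -0.4 4.6
-0.03 [114.1 111.2] tool dx dz -0.1 2.8
```

>>> move_arm(deltas=[[-1,0,4,0,0,0],[-1,0,4,0,0,0],[0,0,3,0,0,0],[0,0,2,0,0,0]])

```text
t: 18.47
ee_pos: [591.8, -222.9, 113.4]
orientation: [0.077, -3.137, 0.003]
ft_force: [0.9, 2.1, 12.7]
width: 0.4
```

```bash
python3 dn.py
```

```text
t 18.4667 X,Z [111.3 113.4] Y -0.2 F [ 0.9  2.1 12.7] w 0.43740479641604607 rot [-0.002 -0.003 -0.002]
0.05 [113.6 118.6] tool dx dz -2.3 -5.2
0 [114. 114.] tool dx dz -0.4 4.6
-0.03 [114.1 111.2] tool dx dz -0.1 2.8
```

Stop reached (12.7 N). A slightly firmer press.

>>> move_arm(deltas=[[0,0,2,0,0,0],[0,0,2,0,0,0]])

```text
t: 18.63
ee_pos: [594.1, -222.9, 112.2]
orientation: [-0.076, 3.139, -0.004]
ft_force: [-1.0, 3.8, 10.4]
width: 0.4
```

```bash
python3 dn.py
```

```text
t 18.6333 X,Z [113.6 112.2] Y -0.3 F [-1.   3.8 10.4] w 0.4164363852805856 rot [-0.002  0.002 -0.002]
```

>>> move_arm(deltas=[[0,0,3,0,0,0],[0,0,3,0,0,0]])

```text
t: 18.8
ee_pos: [596.5, -222.9, 110.4]
orientation: [-0.074, 3.133, -0.005]
ft_force: [-5.9, 3.9, 21.6]
width: 0.5
```

```bash
python3 dn.py
```

```text
t 18.8 X,Z [116.  110.4] Y -0.5 F [-5.9  3.9 21.6] w 0.5185250417692185 rot [-0.003  0.007 -0.003]
```

>>> move_arm(deltas=[[0,0,-8,0,0,0],[0,0,-25,0,0,0],[0,0,-35,0,0,0],[10,30,-35,0,0,0],[15,35,-30,0,0,0]])

```text
t: 19.22
ee_pos: [568.9, -167.8, 235.5]
orientation: [0.067, -3.141, 0.001]
ft_force: [0.6, 0.8, -0.1]
width: 0.4
```

>>> move_arm(deltas=[[10,38,-10,0,0,0],[10,38,0,0,0,0],[10,38,0,0,0,0],[10,38,0,0,0,0],[10,38,0,0,0,0]])

```text
t: 19.63
ee_pos: [511.4, 23.1, 255.3]
orientation: [-0.056, 3.124, -0.007]
ft_force: [0.6, 0.2, -0.8]
width: 0.4
```

```bash
python3 snap.py 13 340,140,490,330 150,120,300,300; python3 vm.py 13 0.0; python3 vm.py 13 0.1;python3 hf.py 13 0 x
```

```text
scene 1704 [ 4.79714e+02 -2.29768e+02  3.15210e+01  5.40000e-02 -2.00000e-03
  0.00000e+00  4.00000e-03] med 1.14
top 1889 [ 4.80894e+02 -2.26427e+02  2.99160e+01  5.10000e-02 -8.00000e-03
 -5.00000e-03 -0.00000e+00] med 0.85
scene 1704 [ 4.79706e+02 -2.29779e+02  3.15030e+01  5.40000e-02  1.13000e-01
  1.00000e-03  4.00000e-03] med 1.22
top 1871 [ 4.81044e+02 -2.26372e+02  2.98860e+01  4.70000e-02  1.20000e-01
 -4.00000e-03  3.00000e-03] med 0.91
tcp [510.3  25.9 255. ] F [-0.7 -0.4  0.1] nominal vise [516.3  26.2 180. ] yaw 0.041 tilt err [-0.0035  0.0158 -0.    ]
scene mount 1081 [ 4.79685e+02 -2.29646e+02  1.45800e+00  5.40000e-02]
top mount 822 [ 4.81654e+02 -2.25951e+02  1.49000e-01  4.70000e-02]
```

View pics/s13.png

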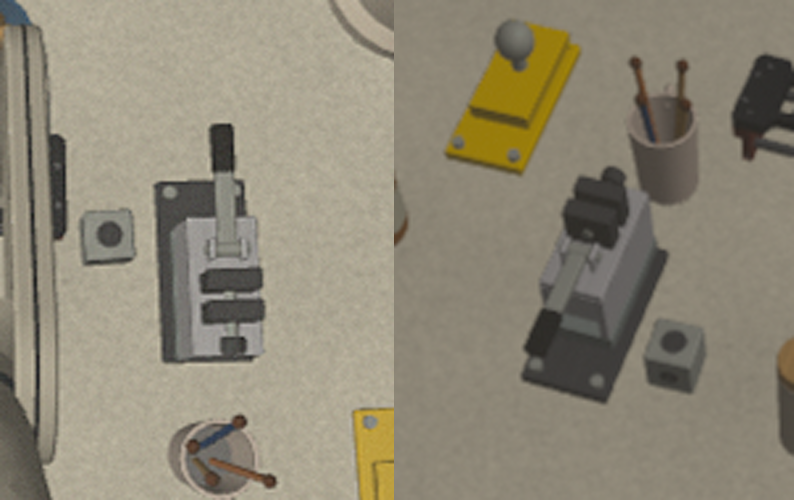

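Run:
```python
from fit import *
for n,o in(("top",(481,-226.2,30)),("scene",(479.7,-229.7,31.3))):
    w=cloud(load(n,13)).reshape(-1,3);w=w[np.isfinite(w[:,0])]
    l=tf(w,*o,.051)
    m=(l[:,0]>68)&(l[:,0]<134)&(abs(l[:,1])<6)&(l[:,2]>50)
    p=l[m];
    for a,b in((68,92),(102,134)):
        k=p[(p[:,0]>a)&(p[:,0]<b)];print(n,a,b,len(k),np.median(k[:,2]).round(2))
    a=np.polyfit(p[:,0],p[:,2],1);print(n,len(p),"slope",a[0].round(4),"z at hinge",np.polyval(a,32).round(1))
# bystander drift vs start
for n in("top","scene"):
    A=load(n,0);B=load(n,13);d=cv2.absdiff(A["frame"],B["frame"]).max(2)
    cv2.imwrite(f"pics/d{n}.png",d)
cv2.imwrite("pics/full13.png",np.hstack([cv2.resize(load(n,13)["frame"][:,:,::-1],(400,300)) for n in("top","scene")]))
```

```text
top 68 92 59 82.64
top 102 134 79 83.97
top 162 slope 0.0323 z at hinge 81.1
scene 68 92 42 82.54
scene 102 134 62 83.55
scene 120 slope 0.0111 z at hinge 82.7
```

View pics/full13.png

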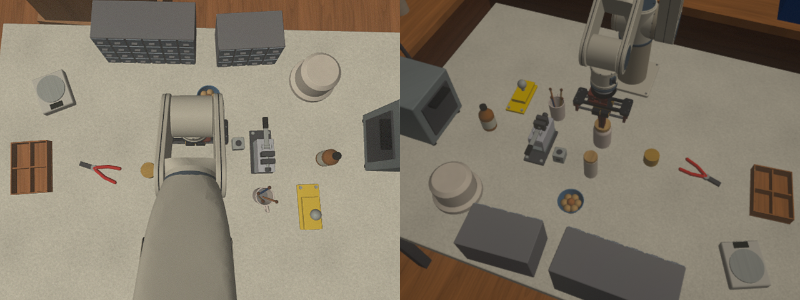

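View pics/dscene.png

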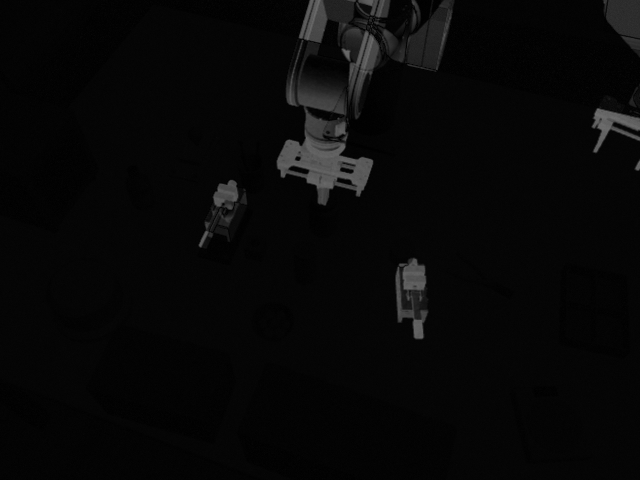

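```bash
python3 -c "
from workcell import ctrl
print(ctrl.get_obs()['t'],ctrl.close_job())"
```

```text
the job is handed in; nothing more can be done
19.7333 None
```

The vise is on its ball mount, home and locked, and I handed the job in at 19.7 s of the 67 s allowed. I raised the handle to its stop from beneath (fitted angle 1.35 rad), gripped the vise by its jaws and carried it over. I lowered it until the wrist force showed it resting on the shoulder, released it, and pressed the handle down from above with the shut fingers (about 22 N at the end).

**Last checks**
- **Seating:** the underside sits 29.8–30.1 mm above the mount's base in both cameras (nominal 30 mm). Tilt is 0.005 rad or less.
- **Alignment:** within about 1 mm of the ball. The direction agrees with the mount to about 0.004 rad, with the handle over the long end.
- **Handle:** its arm and grip tops measure about 82.6 and 83.8 mm above the underside (83 and 84 mm expected when flat), so it is fully down.
- **Bystanders:** the before-and-after difference of the scene camera shows only the vise and the arm moved.

**Disagreements**
- **Camera offset:** the two cameras differ by 3–4 mm in world y, so I aligned the vise and mount using each camera's own measurements.
- **Unclear handle fit:** one fit started from a different angle ended at about 0.11 rad with a poorer match. I relied on the direct height check instead.
- **Tip sinking:** during the final press the fingertip dropped about 3 mm while the force rose. The images afterwards showed the vise still flat and home.
- **One bad fit:** with the arm in the way, one top-camera fit right after seating was off by 10 mm. The clearer views later did not repeat it.

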